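# Archive inspected specimens behind interlocked tray covers

### The arm

A 6-joint arm with a two-finger parallel gripper is mounted at the origin on the work surface. World frame = base frame: x ahead of the robot, y to its left, z up, the work surface at z = 0. Lengths are in m, angles in rad, forces in N, time in s.
With the tool pointing down it reaches from about 0.325 to 0.775 m from the base axis. Payload 5.5 kg.
Tool frame: the origin (TCP) lies at the centre of the arm's flange, where the gripper is bolted on; the fingertips stand 173 mm ahead of it and the grasp point (between the pads) lies 155 mm ahead of it; z points along the fingers, y is the direction in which the jaws open and shut (so a half turn about z gives the same grasp; the last joint's range is limited). The gripper opens to 85 mm and grips with 20 to 120 N. Pads are 22 mm wide; open, the fingers measure 114 mm over their backs; the gripper's body (76 mm by 85 mm) begins 54 mm behind the grasp point. The pads swing forward as they close: fully open they stand 13 mm farther back than shut.
Start: joints at [-1.197, 0.091, 1.231, -0, 1.82, -0.057], TCP at [0.251, -0.545, 0.405] pointing down, gripper open.
Joint ranges: [-2.87, 2.87], [-0.86, 2.18], [0.17, 2.46], [-1.51, 4.65], [0.06, 2.69], [-2.65, 2.65]. Speed limits (rad/s): [2.57, 2.57, 3.01, 3.14, 3.14, 3.14].

### API

Orientations are given as a unit quaternion [w, x, y, z].
In Python, from bench import get_obs, imaging, r gives the robot as it stands. The module is installed in compiled form; this text tells all that it offers.
- The arm moves only by the tool apply_moves, never from a script. Its argument "commands" is a list of rows, each an object of numbers: "tx", "ty", "tz": the shift along the world's x, y, z in mm; "wx", "wy", "wz": the turn, a rotation vector about the world's x, y, z in units of 5 degrees (1.0 is 5 degrees); "grip": the opening, from 0 (shut) to 1 (fully open). A call has 1 to 5 rows; each row shifts and turns the commanded pose from where the row before left it; what a row does not reach is not made up. A row lasts 1/10 s, in which the tool goes at most 50 mm and 8.59 degrees, less where a joint would pass 70% of its speed; a pose out of reach is approached as far as the arm can. A call is refused whole if a number of a shift passes 50 or a number of a turn 1, either way. A call with a gripper value outside its range is refused whole. The fingers move at their own pace and stop on an object; "squeeze" is the grip in N (left out, the last holds). Time passes only in rows, so rows that do not move let the fingers close. It gives the time, the measured TCP pose, the force and the opening at its end, in the units of the state.
- get_obs(): the state, without advancing time (a new reading comes with each control period).
- imaging.snapshot(name): name is "scene" or "top"; returns a dict with "img" (420x560x3 uint8, red, green, blue), "fx", "fy", "cx", "cy" (pixels), "rvec" (rotation vector, rad) and "tvec" (3), from world to camera coordinates, as OpenCV has them. Camera axes: x right, y down, z forward; pixel columns grow to the right and rows downward; lengths in m; the calibration is good to about 2 mm. A picture is of the moment at which its call begins. There is no depth.
- r.job_done(): hands the job in, once; it reports no verdict.
The state is a dict: "time_s": time; "qpos": joint angles; "joint_velocities": joint speeds; "tau": joint torques, N m; "tcp_pos": TCP position; "ee_rot": TCP orientation; "force": force on the tool from outside, world axes, zero at the start; "moment": the same for the moment, N m; "grip_width": finger opening in m.
Only numpy, scipy, OpenCV 4.12 (cv2) and the standard library are available. Lean on these libraries where they do the work, as an engineer would, in place of code of your own. Each camera call takes 0.05 s, during which the arm holds its last target. There are 200 camera calls.

### The job

Put the inspected specimen cassettes away: green-tagged ones flat and tag up in the green tray, red-tagged ones flat and tag up in the red tray. The tray covers are worked by three interlocked levers that move only in one order, so feel or see which lever is free, never press on a lever with more than 40 N, and throw all three fully away from the robot to open both covers. When every cassette is in its tray, bring all three levers fully back home so that the trays are shut, and leave everything else on the bench where it is.

Things in the scene. Friction and masses are not known exactly. Their poses are not given: they have to be found in the camera images.
- unit_k: One of three look-alike lever units in a row, knobs 80 mm apart, on a dark 6 mm bed plate; which unit stands where changes from start to start. Grey housing 110 x 64 x 30 mm; origin at the centre of the housing's underside, x the way the lever is thrown (away from the robot), y along the row, z up. Two aluminium cheeks stand on it to 84 mm above its underside.
- lever_k (a joint): Angle of the lever of unit_k (rad): 0 = home, leaning 24 deg to the unit's -x (toward the robot); 0.84 = fully thrown, leaning 24 deg to +x; a stop at each end. Turns about the unit's y axis, pivot 30 mm above the unit's origin. It stays where it is left and takes 2 to 4 N at the knob.
- knob_k (a point): Centre of the black ball knob (24 mm across) on the lever of unit_k, 100 mm from the pivot on a 10 mm rod; 127 mm above the table when home or thrown, 136 mm in between. It moves 82 mm along the unit's x from home to thrown; it can be pushed with closed fingers or pinched.
- unit_m: Lever unit like unit_k. On each unit a red lock bolt (26 mm long, 8 mm thick, with a red flag) slides along the unit's y through the two cheeks. Bolt lying between the cheeks, across the lever's path: the lever is blocked. Bolt drawn out 24 mm to +y, the gap between the cheeks open: the lever is free to be thrown.
- lever_m (a joint): Angle of the lever of unit_m (rad): 0 = home, leaning 24 deg to the unit's -x (toward the robot); 0.84 = fully thrown, leaning 24 deg to +x; a stop at each end. Turns about the unit's y axis, pivot 30 mm above the unit's origin. It stays where it is left and takes 2 to 4 N at the knob.
- knob_m (a point): Centre of the black ball knob (24 mm across) on the lever of unit_m, 100 mm from the pivot on a 10 mm rod; 127 mm above the table when home or thrown, 136 mm in between. It moves 82 mm along the unit's x from home to thrown; it can be pushed with closed fingers or pinched.
- unit_w: Lever unit like unit_k. The interlock: a lever thrown right to its stop frees the next one in a fixed order of the units; coming back, the order is reversed. A blocked lever gives about 8 mm at the knob when home, up to 20 mm when thrown, and then stops hard. Do not press on a lever unit with more than 40 N.
- lever_w (a joint): Angle of the lever of unit_w (rad): 0 = home, leaning 24 deg to the unit's -x (toward the robot); 0.84 = fully thrown, leaning 24 deg to +x; a stop at each end. Turns about the unit's y axis, pivot 30 mm above the unit's origin. It stays where it is left and takes 2 to 4 N at the knob.
- knob_w (a point): Centre of the black ball knob (24 mm across) on the lever of unit_w, 100 mm from the pivot on a 10 mm rod; 127 mm above the table when home or thrown, 136 mm in between. It moves 82 mm along the unit's x from home to thrown; it can be pushed with closed fingers or pinched.
- pass_tray: Green open tray fixed on a white plate, pass tray: outside 112 (x) x 160 (y) x 46 mm, walls 6 mm, floor 6 mm thick, so inside 100 x 148 mm; origin at the centre of its underside, z up, x away from the robot. The trays may change places. Clear cover with green border, 48 to 56 mm above its underside, slides 118 mm along +x off it as one lever is thrown.
- reject_tray: Red open tray fixed on a white plate, reject tray: outside 112 (x) x 160 (y) x 46 mm, walls 6 mm, floor 6 mm thick, so inside 100 x 148 mm; origin at the centre of its underside, z up, x away from the robot. The trays may change places. Clear cover with red border, 48 to 56 mm above its underside, slides 118 mm along +x off it as one lever is thrown.
- cassette_1: Specimen cassette with a green tag: flat white box 40 x 40 x 18 mm, 35 g, a 26 mm green square on top; origin at the centre of its underside, z up, sides along x and y. May be absent.
- cassette_2: Specimen cassette with a green tag: flat white box 40 x 40 x 18 mm, 35 g, a 26 mm green square on top; origin at the centre of its underside, z up, sides along x and y. May be absent.
- cassette_3: Specimen cassette with a green tag: flat white box 40 x 40 x 18 mm, 35 g, a 26 mm green square on top; origin at the centre of its underside, z up, sides along x and y. May be absent.
- cassette_4: Specimen cassette with a red tag: flat white box 40 x 40 x 18 mm, 35 g, a 26 mm red square on top; origin at the centre of its underside, z up, sides along x and y. May be absent.
- cassette_5: Specimen cassette with a red tag: flat white box 40 x 40 x 18 mm, 35 g, a 26 mm red square on top; origin at the centre of its underside, z up, sides along x and y. May be absent.
- loupe: Black loupe, a cylinder 36 mm across, 22 mm high, standing among the cassettes; a bystander, to be left where it is.
- dish: Closed glass dish, 56 mm across, 15 mm high; a bystander, to be left where it is.
- tweezers: Steel tweezers 120 mm long, 5 mm high, lying; a bystander, to be left where it is.
- brush: Fine brush 160 mm long, 12 mm wide, 8 mm high, lying; a bystander, to be left where it is.
- jar: Glass jar with black cap, 52 mm across, 70 mm high; a bystander, to be left where it is.
- dropper: Small bottle, 36 mm across, 75 mm high; a bystander, to be left where it is.
There are look-alikes about, which are no part of the job. Leave any blue look-alike of the cassette_4 alone. What is shaped like the cassette_2 but yellow is not meant.

How it is judged:
On the way, in this order (a step that is already met when the one before it is completed fails the run):
1. the first free lever is fully thrown (value of joint any of lever_k, lever_m, lever_w above 0.76 rad), for 0.2 s.
2. a second lever is thrown as well ((value of joint each of lever_k, lever_m above 0.6 rad or value of joint each of lever_k, lever_w above 0.6 rad or value of joint each of lever_m, lever_w above 0.6 rad)), for 0.2 s.
3. all three levers are thrown: both covers open (value of joint each of lever_k, lever_m, lever_w above 0.6 rad), for 0.2 s.
4. one lever is back home (value of joint any of lever_k, lever_m, lever_w below 0.1 rad), for 0.2 s.
5. two levers are back home ((value of joint each of lever_k, lever_m below 0.1 rad or value of joint each of lever_k, lever_w below 0.1 rad or value of joint each of lever_m, lever_w below 0.1 rad)), for 0.2 s.
At the end, for the whole second after the job is handed in: Every cassette present lies flat (within 0.25 rad), tag up and at rest on the floor of the tray of its tag's colour (underside less than 20 mm above the tray's underside, centre within 45 x 70 mm of the tray's centre), and all three levers are home (below 0.1 rad), so both covers are shut (x of cassette_1 in the frame of pass_tray between -0.045 and 0.045 m and y of cassette_1 in the frame of pass_tray between -0.07 and 0.07 m and z of each of cassette_1, cassette_2, cassette_3 in the frame of pass_tray below 0.02 m and angle between each of cassette_1, cassette_2, cassette_3, cassette_4, cassette_5's own z axis and vertical below 0.25 rad and linear speed of each of cassette_1, cassette_2, cassette_3, cassette_4, cassette_5 below 0.02 m/s and x of cassette_2 in the frame of pass_tray between -0.045 and 0.045 m and y of cassette_2 in the frame of pass_tray between -0.07 and 0.07 m and x of cassette_3 in the frame of pass_tray between -0.045 and 0.045 m and y of cassette_3 in the frame of pass_tray between -0.07 and 0.07 m and x of cassette_4 in the frame of reject_tray between -0.045 and 0.045 m and y of cassette_4 in the frame of reject_tray between -0.07 and 0.07 m and z of each of cassette_4, cassette_5 in the frame of reject_tray below 0.02 m and x of cassette_5 in the frame of reject_tray between -0.045 and 0.045 m and y of cassette_5 in the frame of reject_tray between -0.07 and 0.07 m and value of joint each of lever_k, lever_m, lever_w below 0.1 rad); the robot touches nothing.
It fails at once if a lever unit is pressed with more than 40 N (contact force between any of the fingers, the arm and unit_k above 40 N or contact force between any of the fingers, the arm and unit_m above 40 N or contact force between any of the fingers, the arm and unit_w above 40 N).
It fails at once if a bystander is moved by more than 40 mm (distance of any of loupe, dish, tweezers, brush, jar, dropper from where it was at the start of the episode above 0.04 m).
Of cassette_1, cassette_2, cassette_3, cassette_4, cassette_5 only 3 to 5 are there at a start; the rules pass over those that are not, and their reading is None.
At some moment in a run one of cassette_1, cassette_2, cassette_3, cassette_4, cassette_5 may be knocked a few centimetres aside while the robot is not near it.
Once in a run the grip may slacken for a moment while it holds something.
It also fails if it takes over 210 s, if anything falls off the work surface, if the arm or the gripper's body presses on something with over 40 N, if the wrist force passes 120 N, or if a joint passes its speed limit or range.

## Working session

There is one attempt and no reset: what is moved stays moved. The work goes in short steps, Python scripts to look and compute and a tool call to move; the robot and the scene stay as the last step left them, time stands still between calls to the robot, and variables do not carry over. Pictures are saved under pics/ and viewed, about 12 in all and at most 16, crops included, and the job is handed in when it is done.

Besides the shell and the picture viewer there is one more tool, called after "Request:" as name([rows], argument=value, ...), one row to a line, values as JSON. apply_moves: Moves the arm, as the interface text tells. Its arguments: {"type":"object","properties":{"commands":{"type":"array","items":{"type":"object","properties":{"tx":{"type":"number"},"ty":{"type":"number"},"tz":{"type":"number"},"wx":{"type":"number"},"wy":{"type":"number"},"wz":{"type":"number"},"grip":{"type":"number"}}}},"squeeze":{"type":"number"}},"required":["commands"]}

```bash
mkdir -p pics
cat > h.py <<'E'
import numpy as np, cv2
from bench import get_obs, imaging, r
def snap(name, fn=None):
    s=imaging.snapshot(name)
    if fn: cv2.imwrite('pics/'+fn+'.png', cv2.cvtColor(s['img'],cv2.COLOR_RGB2BGR))
    return s
def KRt(s):
    R=cv2.Rodrigues(np.array(s['rvec'],float))[0]; return R,np.array(s['tvec'],float).ravel()
def ray(s,u,v,z):
    R,t=KRt(s); d=R.T@np.array([(u-s['cx'])/s['fx'],(v-s['cy'])/s['fy'],1]); c=-R.T@t
    return c+d*(z-c[2])/d[2]
def proj(s,p):
    R,t=KRt(s); q=R@np.array(p,float)+t; return q[0]/q[2]*s['fx']+s['cx'],q[1]/q[2]*s['fy']+s['cy']
E
python3 - <<'E'
from h import *
for n in('scene','top'):
    s=snap(n,n+'0'); R,t=KRt(s); print(n,s['fx'],s['cx'],s['cy'],-R.T@t, R[2])
o=get_obs(); print(o)
E
```

```text
scene 392.41809978274796 278.82338847589887 207.41179381188823 [ 0.90955567 -0.56323994  0.66982571] [-0.42033273  0.65106795 -0.63200547]
top 523.2596048789514 279.0720523615248 217.3720741777788 [0.3165335  0.01932848 1.21952608] [ 0.18466563  0.02018156 -0.98259417]
{'time_s': 0.1, 'qpos': array([-1.19671768e+00,  9.17892305e-02,  1.23173076e+00, -7.48638133e-06,
        1.81978896e+00, -5.67042807e-02]), 'joint_velocities': array([-0.00028746, -0.00231622, -0.00143683,  0.00186887,  0.00044559,
        0.000691  ]), 'tau': array([ 3.29142276e-03, -4.60217464e+01, -4.19218218e+01, -5.39943812e-06,
        1.05985263e-02,  1.49558292e-05]), 'tcp_pos': array([ 0.25056595, -0.54524081,  0.40367988]), 'ee_rot': array([-8.46795043e-04,  9.76892638e-01,  2.13728888e-01, -1.39189647e-04]), 'force': array([-0.05728245,  0.53675156, -0.07881266]), 'moment': array([-0.00204512, -0.03606954, -0.02693841]), 'grip_width': 0.08525561778363518}
```

View pics/scene0.png

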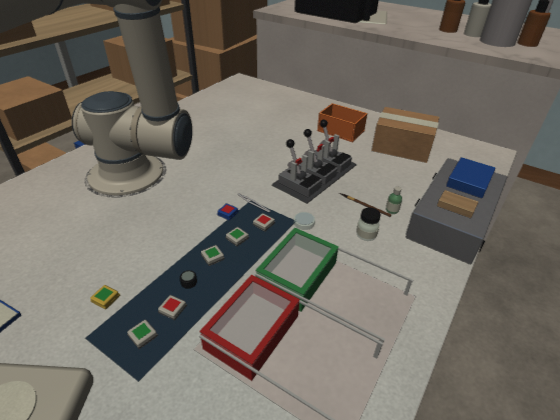

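View pics/top0.png

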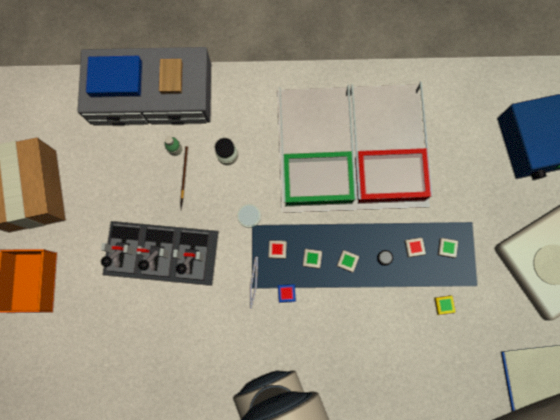

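Five cassettes are on the mat: red at (278,249), green at (312,258) and (348,261), red at (415,247), green at (449,247) in the top view. The loupe is at (385,257), and the blue and yellow look-alikes are at (287,293) and (445,305). The levers are at about (107–185,265) and the trays at (319,177) and (394,174). Next I'll measure all of these and zoom in on the lever bolts.

```bash
cat >> h.py <<'E'
def tags(s, z=0.021, box=(235,215,490,320)):
    hsv=cv2.cvtColor(s['img'],cv2.COLOR_RGB2HSV); out=[]
    for c,m in (('R',cv2.inRange(hsv,(0,130,90),(8,255,255))|cv2.inRange(hsv,(170,130,90),(180,255,255))),('G',cv2.inRange(hsv,(45,110,60),(80,255,255)))):
        for k in cv2.findContours(m,cv2.RETR_EXTERNAL,cv2.CHAIN_APPROX_NONE)[0]:
            (u,v),wh,a=cv2.minAreaRect(k)
            if cv2.contourArea(k)>60 and max(wh)<25 and box[0]<u<box[2] and box[1]<v<box[3]:
                p=ray(s,u,v,z); b=cv2.boxPoints(((u,v),wh,a)); e0=ray(s,*b[0],z); e1=ray(s,*b[1],z)
                yaw=(np.degrees(np.arctan2(*(e1-e0)[[1,0]]))+45)%90-45
                out.append((c,round(u),round(v),np.round(p[:2]*1000),round(yaw),np.round(wh)))
    return out
E
python3 - <<'E'
from h import *
s=snap('top'); sc=snap('scene')
for t in tags(s): print(*t)
hsv=cv2.cvtColor(s['img'],cv2.COLOR_RGB2HSV)
for c,m in (('R',cv2.inRange(hsv,(0,130,70),(8,255,255))|cv2.inRange(hsv,(170,130,70),(180,255,255))),('G',cv2.inRange(hsv,(45,110,50),(80,255,255)))):
    for k in cv2.findContours(m,cv2.RETR_EXTERNAL,cv2.CHAIN_APPROX_NONE)[0]:
        (u,v),wh,a=cv2.minAreaRect(k)
        if max(wh)>50: print('tray',c,u,v,wh,a,[np.round(ray(s,*q,0.05)*1000) for q in cv2.boxPoints(((u,v),wh,a))])
# bed plate corners: dark
a=s['img'][210:300,90:230]; A=cv2.resize(a,None,fx=5.7,fy=5.7,interpolation=cv2.INTER_CUBIC)
b=sc['img'][110:205,265:365]; B=cv2.resize(b,None,fx=6,fy=6,interpolation=cv2.INTER_CUBIC)
for n,X in(('lt',A),('ls',B)): cv2.imwrite(f'pics/{n}.png',cv2.cvtColor(X,cv2.COLOR_RGB2BGR)[:600,:800])
E
```

```text
R 286 293 [367.  30.] -1 [10. 10.]
R 277 249 [468.  49.] -1 [10. 10.]
R 415 247 [ 469. -268.] 9 [10. 11.]
G 446 305 [ 337. -328.] 9 [11. 11.]
G 348 260 [ 439. -112.] -20 [10. 10.]
G 312 258 [446. -31.] -1 [10. 10.]
G 448 247 [ 467. -343.] -1 [10.  9.]
tray R 393.9554748535156 173.86448669433594 (49.33462905883789, 70.45565032958984) 87.75425720214844 [array([ 692., -141.,   50.]), array([ 695., -304.,   50.]), array([ 578., -301.,   50.]), array([ 574., -141.,   50.])]
tray G 318.50299072265625 177.07681274414062 (48.77163314819336, 68.2572250366211) 87.79740142822266 [array([686.,  32.,  50.]), array([ 690., -127.,   50.]), array([ 574., -127.,   50.]), array([570.,  29.,  50.])]
```

View pics/lt.png

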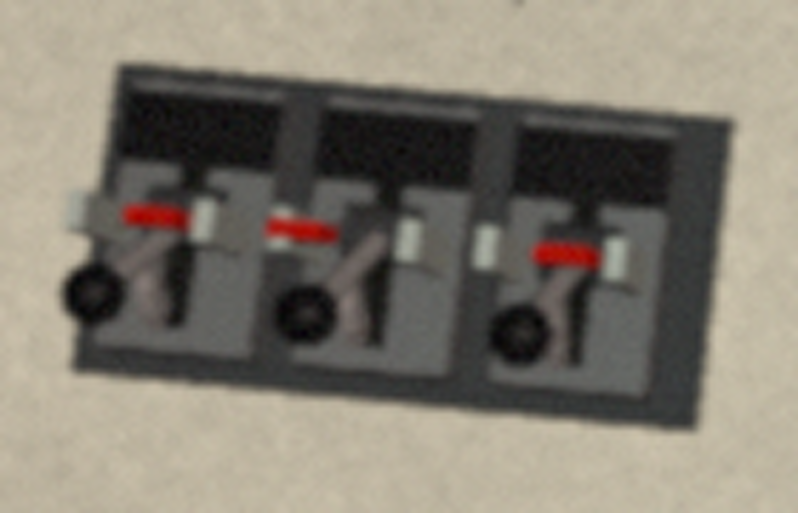

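View pics/ls.png

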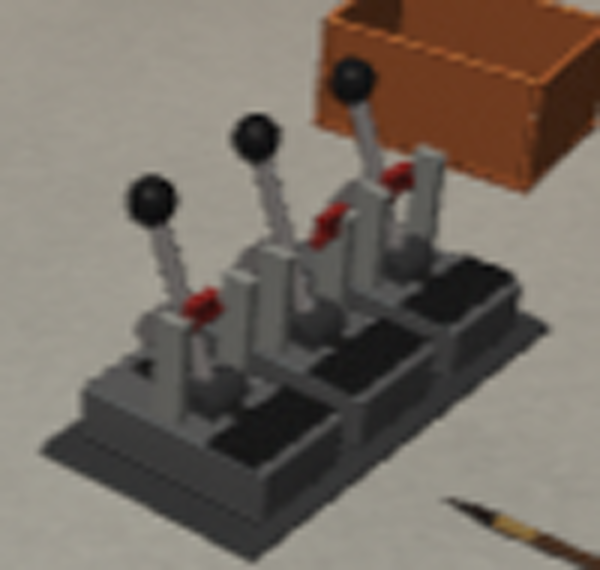

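The middle unit's bolt is drawn out (crop (300,230)), while the left and right bolts lie across the gap, so the middle lever is free first.

Run:
```python
from h import *
s=snap('top')
for n,(u,v) in dict(A=(92,293),B=(305,313),C=(520,333)).items(): print(n,np.round(ray(s,90+u/5.7,210+v/5.7,.127)*1000))
p=[ray(s,90+u/5.7,210+v/5.7,.006) for u,v in ((120,65),(733,120),(700,430),(75,370))]
print(np.round(p,3)*1000)
e=p[0]-p[1]; print('yaw',np.degrees(np.arctan2(e[1],e[0]))-90)
for n,p in dict(tg=[.63,-.048,.046]).items(): print(proj(s,p))
```

```text
A [433. 407. 127.]
B [424. 328. 127.]
C [416. 248. 127.]
[[540. 443.   6.]
 [514. 187.   6.]
 [387. 199.   6.]
 [414. 456.   6.]]
yaw -5.936992203671721
(np.float64(318.2142338315307), np.float64(177.323342330814))
```

Request:
apply_moves([
  {"tx":40,"ty":20,"wz":1,"grip":0},
  {"tx":40,"ty":30,"wz":1},
  {"tx":30,"ty":40,"wz":1},
  {"tx":20,"ty":45,"wz":1},
  {"tx":0,"ty":50,"wz":1},
])

```text
validation failed for argument at $.co...
```

Request:
apply_moves([
  {"ty":50,"wz":1},
  {"ty":50,"wz":1},
  {"ty":50,"wz":1},
  {"ty":50,"wz":1},
  {"ty":50,"wz":1},
])

```text
validation failed for argument at $.co...
```

Request:
apply_moves([
  {"ty":50,"wz":1},
  {"ty":50,"wz":1},
  {"ty":50},
  {"ty":50},
  {"ty":50},
])

```text
validation failed for argument at $.co...
```

Request:
apply_moves([
  {"tx":40,"ty":20,"tz":0,"wx":0,"wy":0,"wz":1,"grip":0},
  {"tx":40,"ty":30,"tz":0,"wx":0,"wy":0,"wz":1,"grip":0},
  {"tx":30,"ty":40,"tz":0,"wx":0,"wy":0,"wz":1,"grip":0},
  {"tx":20,"ty":45,"tz":0,"wx":0,"wy":0,"wz":1,"grip":0},
  {"tx":0,"ty":50,"tz":0,"wx":0,"wy":0,"wz":1,"grip":0},
])

```text
time_s: 0.75
tcp_pos: [0.3823, -0.3585, 0.4036]
ee_rot: [-0.001, 0.906, 0.422, 0.0]
force: [-0.2, 0.7, 0.2]
grip_width: 0.0124
```

Request:
apply_moves([
  {"tx":10,"ty":50,"tz":0,"wx":0,"wy":0,"wz":1,"grip":0},
  {"tx":10,"ty":50,"tz":0,"wx":0,"wy":0,"wz":1,"grip":0},
  {"tx":0,"ty":50,"tz":0,"wx":0,"wy":0,"wz":1,"grip":0},
  {"tx":0,"ty":50,"tz":0,"wx":0,"wy":0,"wz":1,"grip":0},
  {"tx":0,"ty":50,"tz":0,"wx":0,"wy":0,"wz":1,"grip":0},
])

```text
time_s: 1.25
tcp_pos: [0.3996, -0.1103, 0.4047]
ee_rot: [0.0, 0.794, 0.608, 0.0]
force: [0.1, 0.6, 0.2]
grip_width: -0.0001
```

Request:
apply_moves([
  {"tx":0,"ty":50,"tz":0,"wx":0,"wy":0,"wz":1,"grip":0},
  {"tx":0,"ty":50,"tz":0,"wx":0,"wy":0,"wz":0.8,"grip":0},
  {"tx":0,"ty":50,"tz":0,"wx":0,"wy":0,"wz":0,"grip":0},
  {"tx":0,"ty":50,"tz":0,"wx":0,"wy":0,"wz":0,"grip":0},
  {"tx":0,"ty":50,"tz":0,"wx":0,"wy":0,"wz":0,"grip":0},
])

```text
time_s: 1.75
tcp_pos: [0.3994, 0.1399, 0.4049]
ee_rot: [0.0, 0.745, 0.667, 0.0]
force: [2.6, 0.3, 0.4]
grip_width: -0.0
```

Request:
apply_moves([
  {"tx":0,"ty":50,"tz":0,"wx":0,"wy":0,"wz":0,"grip":0},
  {"tx":-5,"ty":50,"tz":0,"wx":0,"wy":0,"wz":0,"grip":0},
  {"tx":-5,"ty":50,"tz":0,"wx":0,"wy":0,"wz":0,"grip":0},
  {"tx":-5,"ty":40,"tz":0,"wx":0,"wy":0,"wz":0,"grip":0},
  {"tx":0,"ty":0,"tz":0,"wx":0,"wy":0,"wz":0,"grip":0},
])

```text
time_s: 2.25
tcp_pos: [0.384, 0.3313, 0.4036]
ee_rot: [-0.001, 0.743, 0.669, -0.001]
force: [-0.4, -1.4, 0.0]
grip_width: -0.0002
```

Request:
apply_moves([
  {"tx":0,"ty":0,"tz":-45,"wx":0,"wy":0,"wz":0,"grip":0},
  {"tx":0,"ty":0,"tz":-45,"wx":0,"wy":0,"wz":0,"grip":0},
  {"tx":0,"ty":0,"tz":-28,"wx":0,"wy":0,"wz":0,"grip":0},
  {"tx":0,"ty":0,"tz":0,"wx":0,"wy":0,"wz":0,"grip":0},
])

```text
time_s: 2.65
tcp_pos: [0.3844, 0.3261, 0.2815]
ee_rot: [-0.0, 0.745, 0.667, -0.005]
force: [0.0, -0.4, -0.1]
grip_width: -0.0001
```

Request:
apply_moves([
  {"tx":10,"ty":-1,"tz":0,"wx":0,"wy":0,"wz":0,"grip":0},
  {"tx":10,"ty":-1,"tz":0,"wx":0,"wy":0,"wz":0,"grip":0},
  {"tx":8,"ty":-1,"tz":0,"wx":0,"wy":0,"wz":0,"grip":0},
  {"tx":8,"ty":-1,"tz":0,"wx":0,"wy":0,"wz":0,"grip":0},
])

```text
time_s: 3.05
tcp_pos: [0.4224, 0.3235, 0.2894]
ee_rot: [0.0, 0.745, 0.667, 0.002]
force: [-3.9, 1.6, 3.8]
grip_width: -0.0001
```

Request:
apply_moves([
  {"tx":12,"ty":-1,"tz":2,"wx":0,"wy":0,"wz":0,"grip":0},
  {"tx":12,"ty":-1,"tz":0,"wx":0,"wy":0,"wz":0,"grip":0},
  {"tx":10,"ty":-1,"tz":0,"wx":0,"wy":0,"wz":0,"grip":0},
  {"tx":6,"ty":-1,"tz":-2,"wx":0,"wy":0,"wz":0,"grip":0},
])

```text
time_s: 3.45
tcp_pos: [0.4625, 0.3191, 0.2867]
ee_rot: [0.0, 0.745, 0.667, 0.0]
force: [-2.9, 0.1, 2.0]
grip_width: -0.0
```

Request:
apply_moves([
  {"tx":5,"ty":0,"tz":0,"wx":0,"wy":0,"wz":0,"grip":0},
  {"tx":0,"ty":0,"tz":0,"wx":0,"wy":0,"wz":0,"grip":0},
])

```text
time_s: 3.65
tcp_pos: [0.4669, 0.3191, 0.2858]
ee_rot: [0.0, 0.745, 0.667, -0.0]
force: [-0.1, 0.6, 0.5]
grip_width: 0.0001
```

Request:
apply_moves([
  {"tx":4,"ty":0,"tz":0,"wx":0,"wy":0,"wz":0,"grip":0},
  {"tx":3,"ty":0,"tz":0,"wx":0,"wy":0,"wz":0,"grip":0},
])

```text
time_s: 3.85
tcp_pos: [0.473, 0.3194, 0.2859]
ee_rot: [-0.0, 0.745, 0.667, -0.001]
force: [-2.8, -0.0, -1.7]
grip_width: 0.0001
```

Request:
apply_moves([
  {"tx":3,"ty":0,"tz":0,"wx":0,"wy":0,"wz":0,"grip":0},
])

```text
time_s: 3.95
tcp_pos: [0.4761, 0.3194, 0.286]
ee_rot: [-0.0, 0.745, 0.667, -0.001]
force: [-2.7, -0.4, -2.1]
grip_width: -0.0004
```

Request:
apply_moves([
  {"tx":2,"ty":0,"tz":0,"wx":0,"wy":0,"wz":0,"grip":0},
])

```text
time_s: 4.05
tcp_pos: [0.4782, 0.3194, 0.2863]
ee_rot: [-0.0, 0.745, 0.667, -0.0]
force: [-3.5, -0.1, -1.9]
grip_width: 0.0002
```

Run:
```python
from h import *
s=snap('scene'); t=snap('top')
b=np.hstack([cv2.resize(x['img'][a:a+95,c:c+110],(400,345),interpolation=cv2.INTER_CUBIC) for x,a,c in((s,110,260),(t,205,95))])
cv2.imwrite('pics/l1.png',cv2.cvtColor(b,cv2.COLOR_RGB2BGR)); print(get_obs()['force'],get_obs()['tcp_pos'])
```

```text
[-1.88296644  0.31179426 -1.59275569] [0.4784182  0.31942059 0.28661146]
```

View pics/l1.png

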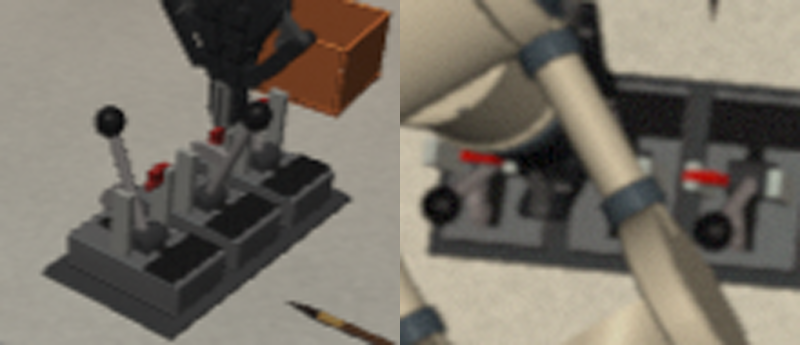

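The middle lever is almost thrown (knob at (257,115) left), and the right bolt in the top view is moving out at (706,177). I'll push on until the stop.

Request:
apply_moves([
  {"tx":3,"ty":0,"tz":0,"wx":0,"wy":0,"wz":0,"grip":0},
])

```text
time_s: 4.25
tcp_pos: [0.481, 0.3195, 0.2866]
ee_rot: [-0.0, 0.745, 0.667, -0.0]
force: [-7.1, 0.7, -1.6]
grip_width: -0.0001
```

Request:
apply_moves([
  {"tx":2,"ty":0,"tz":0,"wx":0,"wy":0,"wz":0,"grip":0},
])

```text
time_s: 4.35
tcp_pos: [0.4821, 0.3196, 0.2865]
ee_rot: [-0.002, 0.745, 0.667, -0.002]
force: [-15.5, -0.1, 3.0]
grip_width: 0.0001
```

Request:
apply_moves([
  {"tx":2,"ty":0,"tz":0,"wx":0,"wy":0,"wz":0,"grip":0},
])

```text
time_s: 4.45
tcp_pos: [0.483, 0.3197, 0.2865]
ee_rot: [-0.003, 0.744, 0.668, -0.004]
force: [-24.0, -2.3, 7.0]
grip_width: 0.0003
```

Request:
apply_moves([
  {"tx":-15,"ty":0,"tz":0,"wx":0,"wy":0,"wz":0,"grip":0},
  {"tx":-15,"ty":0,"tz":40,"wx":0,"wy":0,"wz":0,"grip":0},
  {"tx":-40,"ty":-30,"tz":30,"wx":0,"wy":0,"wz":0,"grip":0},
  {"tx":-40,"ty":-40,"tz":0,"wx":0,"wy":0,"wz":0,"grip":0},
  {"tx":0,"ty":0,"tz":0,"wx":0,"wy":0,"wz":0,"grip":0},
])

```text
time_s: 4.95
tcp_pos: [0.3825, 0.2557, 0.3543]
ee_rot: [0.001, 0.745, 0.667, 0.002]
force: [0.5, 1.2, -0.2]
grip_width: -0.0003
```

```bash
cat >> h.py <<'E'
def bolts():
    for n,bx in (('top',(90,215,235,300)),('scene',(265,110,365,205))):
        s=snap(n); im=s['img'][bx[1]:bx[3],bx[0]:bx[2]]; h=cv2.cvtColor(im,cv2.COLOR_RGB2HSV)
        m=cv2.inRange(h,(0,150,70),(6,255,255))|cv2.inRange(h,(172,150,70),(180,255,255))
        k,_,st,ce=cv2.connectedComponentsWithStats(m)
        print(n,[(tuple(np.round(ce[i]+bx[:2],1)),int(st[i][4])) for i in range(1,k) if st[i][4]>8])
E
python3 -c "
from h import *; bolts(); print(get_obs()['tcp_pos'])"
```

```text
top [((np.float64(178.4), np.float64(253.4)), 40)]
scene [((np.float64(319.6), np.float64(145.4)), 10), ((np.float64(302.4), np.float64(157.6)), 17)]
[0.38516302 0.25769991 0.35388892]
```

Request:
apply_moves([
  {"tx":-11,"ty":-6,"tz":0,"wx":0,"wy":0,"wz":0,"grip":0},
  {"tx":0,"ty":0,"tz":-40,"wx":0,"wy":0,"wz":0,"grip":0},
  {"tx":0,"ty":0,"tz":-28,"wx":0,"wy":0,"wz":0,"grip":0},
  {"tx":0,"ty":0,"tz":0,"wx":0,"wy":0,"wz":0,"grip":0},
])

```text
time_s: 5.45
tcp_pos: [0.3747, 0.2524, 0.2801]
ee_rot: [-0.001, 0.745, 0.667, -0.004]
force: [-0.1, -0.4, -0.3]
grip_width: 0.0003
```

Request:
apply_moves([
  {"tx":12,"ty":-1,"tz":0,"wx":0,"wy":0,"wz":0,"grip":0},
  {"tx":12,"ty":-1,"tz":0,"wx":0,"wy":0,"wz":0,"grip":0},
  {"tx":6,"ty":-1,"tz":0,"wx":0,"wy":0,"wz":0,"grip":0},
])

```text
time_s: 5.75
tcp_pos: [0.4064, 0.2498, 0.2871]
ee_rot: [0.0, 0.745, 0.667, 0.002]
force: [-2.8, 1.4, 3.0]
grip_width: -0.0002
```

Request:
apply_moves([
  {"tx":12,"ty":-1,"tz":0,"wx":0,"wy":0,"wz":0,"grip":0},
  {"tx":12,"ty":-1,"tz":0,"wx":0,"wy":0,"wz":0,"grip":0},
  {"tx":12,"ty":-1,"tz":0,"wx":0,"wy":0,"wz":0,"grip":0},
  {"tx":12,"ty":-1,"tz":0,"wx":0,"wy":0,"wz":0,"grip":0},
  {"tx":8,"ty":-1,"tz":0,"wx":0,"wy":0,"wz":0,"grip":0},
])

```text
time_s: 6.25
tcp_pos: [0.4617, 0.2441, 0.2839]
ee_rot: [-0.0, 0.745, 0.667, -0.0]
force: [-2.5, 1.0, -0.7]
grip_width: 0.0
```

Request:
apply_moves([
  {"tx":5,"ty":0,"tz":0,"wx":0,"wy":0,"wz":0,"grip":0},
])

```text
time_s: 6.35
tcp_pos: [0.4663, 0.2439, 0.2834]
ee_rot: [-0.0, 0.745, 0.667, -0.001]
force: [-4.2, -0.6, -2.8]
grip_width: -0.0002
```

Request:
apply_moves([
  {"tx":3,"ty":0,"tz":0,"wx":0,"wy":0,"wz":0,"grip":0},
])

```text
time_s: 6.45
tcp_pos: [0.4689, 0.244, 0.2833]
ee_rot: [-0.0, 0.745, 0.667, -0.001]
force: [-3.2, -0.3, -2.3]
grip_width: 0.0001
```

Request:
apply_moves([
  {"tx":2,"ty":0,"tz":0,"wx":0,"wy":0,"wz":0,"grip":0},
])

```text
time_s: 6.55
tcp_pos: [0.4706, 0.2442, 0.2836]
ee_rot: [-0.0, 0.745, 0.667, -0.001]
force: [-2.6, 0.1, -2.0]
grip_width: -0.0002
```

Request:
apply_moves([
  {"tx":3,"ty":0,"tz":0,"wx":0,"wy":0,"wz":0,"grip":0},
])

```text
time_s: 6.65
tcp_pos: [0.4732, 0.2443, 0.2839]
ee_rot: [-0.0, 0.745, 0.667, -0.001]
force: [-11.3, -1.3, -1.4]
grip_width: -0.0001
```

Request:
apply_moves([
  {"tx":2,"ty":0,"tz":0,"wx":0,"wy":0,"wz":0,"grip":0},
])

```text
time_s: 6.75
tcp_pos: [0.4742, 0.2444, 0.2838]
ee_rot: [-0.002, 0.745, 0.667, -0.003]
force: [-17.4, -2.8, 2.8]
grip_width: -0.0004
```

Request:
apply_moves([
  {"tx":1.5,"ty":0,"tz":0,"wx":0,"wy":0,"wz":0,"grip":0},
])

```text
time_s: 6.85
tcp_pos: [0.4749, 0.2445, 0.2838]
ee_rot: [-0.003, 0.745, 0.668, -0.004]
force: [-21.4, -2.4, 4.4]
grip_width: -0.0002
```

Request:
apply_moves([
  {"tx":-15,"ty":0,"tz":0,"wx":0,"wy":0,"wz":0,"grip":0},
  {"tx":-15,"ty":0,"tz":45,"wx":0,"wy":0,"wz":0,"grip":0},
  {"tx":-20,"ty":40,"tz":35,"wx":0,"wy":0,"wz":0,"grip":0},
  {"tx":-20,"ty":45,"tz":0,"wx":0,"wy":0,"wz":0,"grip":0},
  {"tx":-12,"ty":45,"tz":0,"wx":0,"wy":0,"wz":0,"grip":0},
])

```text
time_s: 7.35
tcp_pos: [0.3967, 0.3707, 0.3637]
ee_rot: [0.0, 0.745, 0.667, 0.004]
force: [1.5, -1.2, -0.1]
grip_width: 0.0004
```

Request:
apply_moves([
  {"tx":0,"ty":35,"tz":0,"wx":0,"wy":0,"wz":0,"grip":0},
  {"tx":0,"ty":0,"tz":0,"wx":0,"wy":0,"wz":0,"grip":0},
])

```text
time_s: 7.55
tcp_pos: [0.3965, 0.408, 0.3602]
ee_rot: [-0.0, 0.743, 0.669, 0.001]
force: [-0.3, -0.8, -0.5]
grip_width: -0.0
```

```bash
python3 -c "
from h import *; bolts(); print(get_obs()['tcp_pos'])"
```

```text
top [((np.float64(107.1), np.float64(246.6)), 33), ((np.float64(142.7), np.float64(249.9)), 30), ((np.float64(178.5), np.float64(253.3)), 38)]
scene [((np.float64(334.5), np.float64(135.6)), 11), ((np.float64(319.6), np.float64(145.4)), 10), ((np.float64(302.7), np.float64(157.1)), 15)]
[0.39733048 0.40517261 0.36044328]
```

Request:
apply_moves([
  {"tx":-6,"ty":4,"tz":0,"wx":0,"wy":0,"wz":0,"grip":0},
  {"tx":0,"ty":0,"tz":-40,"wx":0,"wy":0,"wz":0,"grip":0},
  {"tx":0,"ty":0,"tz":-33,"wx":0,"wy":0,"wz":0,"grip":0},
  {"tx":0,"ty":0,"tz":0,"wx":0,"wy":0,"wz":0,"grip":0},
])

```text
time_s: 8.05
tcp_pos: [0.3907, 0.4068, 0.282]
ee_rot: [0.0, 0.745, 0.667, -0.004]
force: [0.0, -0.6, -1.4]
grip_width: 0.0004
```

Request:
apply_moves([
  {"tx":12,"ty":-1,"tz":0,"wx":0,"wy":0,"wz":0,"grip":0},
  {"tx":12,"ty":-1,"tz":0,"wx":0,"wy":0,"wz":0,"grip":0},
  {"tx":6,"ty":-1,"tz":0,"wx":0,"wy":0,"wz":0,"grip":0},
])

```text
time_s: 8.35
tcp_pos: [0.423, 0.4056, 0.291]
ee_rot: [-0.0, 0.745, 0.667, 0.003]
force: [-3.4, 1.9, 3.0]
grip_width: 0.0002
```

Request:
apply_moves([
  {"tx":12,"ty":-1,"tz":0,"wx":0,"wy":0,"wz":0,"grip":0},
  {"tx":12,"ty":-1,"tz":0,"wx":0,"wy":0,"wz":0,"grip":0},
  {"tx":12,"ty":-1,"tz":0,"wx":0,"wy":0,"wz":0,"grip":0},
  {"tx":12,"ty":-1,"tz":0,"wx":0,"wy":0,"wz":0,"grip":0},
])

```text
time_s: 8.75
tcp_pos: [0.4707, 0.4013, 0.2878]
ee_rot: [0.0, 0.745, 0.667, 0.0]
force: [-2.1, 0.9, 1.1]
grip_width: -0.0
```

Stop expected near x = 0.490.

Request:
apply_moves([
  {"tx":8,"ty":0,"tz":0,"wx":0,"wy":0,"wz":0,"grip":0},
  {"tx":6,"ty":0,"tz":0,"wx":0,"wy":0,"wz":0,"grip":0},
])

```text
time_s: 8.95
tcp_pos: [0.4843, 0.401, 0.286]
ee_rot: [0.0, 0.745, 0.667, -0.001]
force: [-3.5, -1.0, -2.1]
grip_width: -0.0003
```

Request:
apply_moves([
  {"tx":3,"ty":0,"tz":0,"wx":0,"wy":0,"wz":0,"grip":0},
])

```text
time_s: 9.05
tcp_pos: [0.487, 0.4012, 0.2859]
ee_rot: [-0.0, 0.745, 0.667, -0.001]
force: [-3.4, 0.1, -2.6]
grip_width: -0.0004
```

Request:
apply_moves([
  {"tx":2,"ty":0,"tz":0,"wx":0,"wy":0,"wz":0,"grip":0},
])

```text
time_s: 9.15
tcp_pos: [0.4885, 0.4015, 0.2862]
ee_rot: [-0.0, 0.745, 0.667, -0.001]
force: [-3.5, -0.1, -2.4]
grip_width: 0.0002
```

Request:
apply_moves([
  {"tx":2,"ty":0,"tz":0,"wx":0,"wy":0,"wz":0,"grip":0},
])

```text
time_s: 9.25
tcp_pos: [0.49, 0.4016, 0.2865]
ee_rot: [-0.001, 0.745, 0.667, -0.001]
force: [-9.3, -0.2, -2.5]
grip_width: -0.0001
```

Request:
apply_moves([
  {"tx":3,"ty":0,"tz":0,"wx":0,"wy":0,"wz":0,"grip":0},
])

```text
time_s: 9.35
tcp_pos: [0.4914, 0.4019, 0.2863]
ee_rot: [-0.002, 0.744, 0.668, -0.004]
force: [-19.8, -2.4, 2.9]
grip_width: -0.0002
```

Request:
apply_moves([
  {"tx":-20,"ty":0,"tz":10,"wx":0,"wy":0,"wz":0,"grip":0},
  {"tx":-10,"ty":-10,"tz":45,"wx":0,"wy":0,"wz":0,"grip":0},
  {"tx":-10,"ty":-45,"tz":20,"wx":0,"wy":0,"wz":0,"grip":0.7},
  {"tx":0,"ty":-50,"tz":0,"wx":0,"wy":0,"wz":0.5,"grip":0.7},
  {"tx":0,"ty":-50,"tz":0,"wx":0,"wy":0,"wz":0.5,"grip":0.7},
])

```text
time_s: 9.85
tcp_pos: [0.453, 0.2457, 0.3645]
ee_rot: [0.001, 0.714, 0.7, 0.003]
force: [0.7, -1.0, 0.2]
grip_width: 0.043
```

Request:
apply_moves([
  {"tx":0,"ty":-50,"tz":0,"wx":0,"wy":0,"wz":0,"grip":0.7},
  {"tx":0,"ty":-50,"tz":0,"wx":0,"wy":0,"wz":0,"grip":0.7},
  {"tx":0,"ty":0,"tz":0,"wx":0,"wy":0,"wz":0,"grip":0.7},
])

```text
time_s: 10.15
tcp_pos: [0.4537, 0.1421, 0.3636]
ee_rot: [0.002, 0.717, 0.697, 0.001]
force: [-0.3, 0.6, 0.0]
grip_width: 0.0601
```

```bash
python3 -c "
from h import *; bolts(); o=get_obs(); print(o['tcp_pos'],o['ee_rot'],o['grip_width'])
s=snap('top','top2')
for t in tags(s): print(*t)"
```

```text
top [((np.float64(107.3), np.float64(246.6)), 33), ((np.float64(142.7), np.float64(249.9)), 30), ((np.float64(180.6), np.float64(253.4)), 21)]
scene [((np.float64(334.5), np.float64(135.8)), 12), ((np.float64(319.5), np.float64(145.6)), 11), ((np.float64(302.8), np.float64(157.2)), 15)]
[0.4536433  0.14571097 0.36324021] [0.00079927 0.71615054 0.69794392 0.00143395] 0.059514354420559364
R 286 293 [367.  30.] -1 [10. 10.]
R 277 249 [468.  49.] -1 [10. 10.]
R 415 247 [ 469. -268.] 9 [10. 10.]
G 446 305 [ 337. -328.] 9 [11. 11.]
G 348 260 [ 439. -112.] -23 [10. 10.]
G 312 258 [446. -31.] -1 [10. 10.]
G 448 247 [ 467. -343.] -11 [10. 10.]
```

View pics/top2.png

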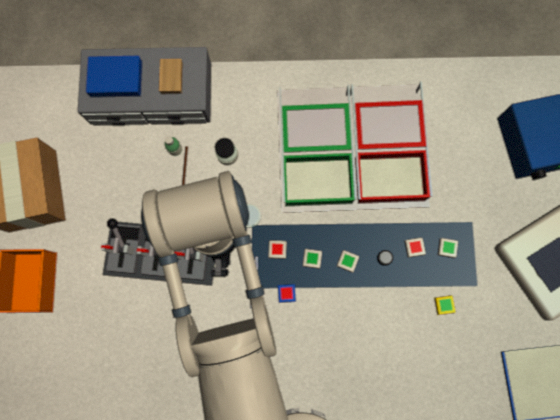

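Both covers are open (trays at (319,180) and (393,177)) and all three bolts are out. Next, finer cassette yaws and tray centres.

```bash
cat >> h.py <<'E'
def cas(s, z=0.020, box=(240,215,490,300)):
    F=6; x0,y0,x1,y1=box
    im=cv2.resize(s['img'][y0:y1,x0:x1],None,fx=F,fy=F,interpolation=cv2.INTER_CUBIC)
    hsv=cv2.cvtColor(im,cv2.COLOR_RGB2HSV)
    for c,u,v,p,_,_ in tags(s,z,box):
        m=cv2.inRange(hsv,(0,0,120),(180,80,255))
        m=m[int((v-y0-11)*F):int((v-y0+11)*F),int((u-x0-11)*F):int((u-x0+11)*F)]
        m=np.ascontiguousarray(m); ks=cv2.findContours(m,cv2.RETR_EXTERNAL,cv2.CHAIN_APPROX_NONE)[0]
        if not ks: continue
        k=max(ks,key=cv2.contourArea); rect=cv2.minAreaRect(k); b=cv2.boxPoints(rect)
        P=np.array([ray(s,u-11+(q[0]+.5)/F-.5,v-11+(q[1]+.5)/F-.5,z) for q in b])*1000
        e=P[1]-P[0]; yaw=(np.degrees(np.arctan2(e[1],e[0]))+45)%90-45
        print(c,(u,v),'tag',p,'box',np.round(P.mean(0)[:2]),'yaw',round(yaw),'size',np.round(np.array(rect[1])/F,1))
def trays(s,z=.048):
    hsv=cv2.cvtColor(s['img'],cv2.COLOR_RGB2HSV)[150:210,270:440]
    for c,m in (('R',cv2.inRange(hsv,(0,130,70),(8,255,255))|cv2.inRange(hsv,(170,130,70),(180,255,255))),('G',cv2.inRange(hsv,(45,110,50),(80,255,255)))):
        m[:3]=0; k=max(cv2.findContours(m,cv2.RETR_EXTERNAL,cv2.CHAIN_APPROX_NONE)[0],key=cv2.contourArea)
        P=np.array([ray(s,q[0]+270,q[1]+150,z) for q in cv2.boxPoints(cv2.minAreaRect(k))])*1000
        print(c,np.round(P.mean(0)),np.round(P[:,:2]).tolist())
E
python3 -c "
from h import *
s=snap('top'); cas(s); trays(s)"
```

```text
R (286, 293) tag [367.  30.] box [366.  52.] yaw -1 size [11.8  3.8]
R (277, 249) tag [468.  49.] box [468.  49.] yaw -3 size [17.5 17.4]
R (415, 247) tag [ 469. -268.] box [ 469. -269.] yaw 10 size [18.2 17.9]
G (348, 260) tag [ 439. -112.] box [ 439. -113.] yaw -23 size [17.9 17.4]
G (312, 258) tag [446. -31.] box [446. -31.] yaw -9 size [17.8 17.5]
G (448, 247) tag [ 467. -344.] box [ 467. -344.] yaw -11 size [18.3 17.8]
R [ 632. -221.   48.] [[686.0, -141.0], [689.0, -303.0], [577.0, -299.0], [574.0, -141.0]]
G [628. -48.  48.] [[683.0, 32.0], [686.0, -127.0], [573.0, -127.0], [570.0, 29.0]]
```

Request:
apply_moves([
  {"tx":10,"ty":-48,"tz":0,"wx":0,"wy":0,"wz":-0.3,"grip":0.7},
  {"tx":4.4,"ty":-48.7,"tz":-10,"wx":0,"wy":0,"wz":0,"grip":0.7},
  {"tx":0,"ty":0,"tz":-45,"wx":0,"wy":0,"wz":0,"grip":0.7},
  {"tx":0,"ty":0,"tz":-45,"wx":0,"wy":0,"wz":0,"grip":0.7},
  {"tx":0,"ty":0,"tz":0,"wx":0,"wy":0,"wz":0,"grip":0.7},
])

```text
time_s: 10.85
tcp_pos: [0.4661, 0.0509, 0.2548]
ee_rot: [-0.004, 0.724, 0.69, -0.005]
force: [-0.1, -0.4, -0.7]
grip_width: 0.0598
```

Request:
apply_moves([
  {"tx":1,"ty":-1,"tz":-45,"wx":0,"wy":0,"wz":0,"grip":0.7},
  {"tx":0,"ty":0,"tz":-36,"wx":0,"wy":0,"wz":0,"grip":0.7},
  {"tx":0,"ty":0,"tz":0,"wx":0,"wy":0,"wz":0,"grip":0.7},
  {"tx":0,"ty":0,"tz":0,"wx":0,"wy":0,"wz":0,"grip":0.35},
  {"tx":0,"ty":0,"tz":0,"wx":0,"wy":0,"wz":0,"grip":0.35},
], squeeze=50)

```text
time_s: 11.35
tcp_pos: [0.4703, 0.0497, 0.1851]
ee_rot: [0.002, 0.724, 0.69, 0.002]
force: [1.7, -0.4, 0.2]
grip_width: 0.038
```

Request:
apply_moves([
  {"tx":0,"ty":0,"tz":0,"wx":0,"wy":0,"wz":0,"grip":0.3},
  {"tx":0,"ty":0,"tz":0,"wx":0,"wy":0,"wz":0,"grip":0.3},
  {"tx":0,"ty":0,"tz":0,"wx":0,"wy":0,"wz":0,"grip":0.3},
])

```text
time_s: 11.65
tcp_pos: [0.4702, 0.0494, 0.1847]
ee_rot: [0.002, 0.724, 0.69, 0.003]
force: [-0.2, 1.0, 7.5]
grip_width: 0.0379
```

Request:
apply_moves([
  {"tx":0,"ty":0,"tz":0,"wx":0,"wy":0,"wz":0,"grip":0.7},
  {"tx":0,"ty":0,"tz":0,"wx":0,"wy":0,"wz":0,"grip":0.7},
  {"tx":0,"ty":0,"tz":0,"wx":0,"wy":0,"wz":0,"grip":0.7},
])

```text
time_s: 11.95
tcp_pos: [0.4689, 0.049, 0.1814]
ee_rot: [0.0, 0.724, 0.689, 0.0]
force: [0.0, 0.3, -0.4]
grip_width: 0.0598
```

```bash
python3 -c "
from h import *
o=get_obs(); print(o['tcp_pos'],o['force'],o['grip_width'],o['time_s'])
s=snap('scene'); cv2.imwrite('pics/g1.png',cv2.cvtColor(cv2.resize(s['img'][160:260,190:340],(750,500),interpolation=cv2.INTER_CUBIC),cv2.COLOR_RGB2BGR))"
```

```text
[0.46893996 0.04897252 0.18139081] [ 0.04952409  0.33412215 -0.41195244] 0.05978053112392713 11.95
```

View pics/g1.png

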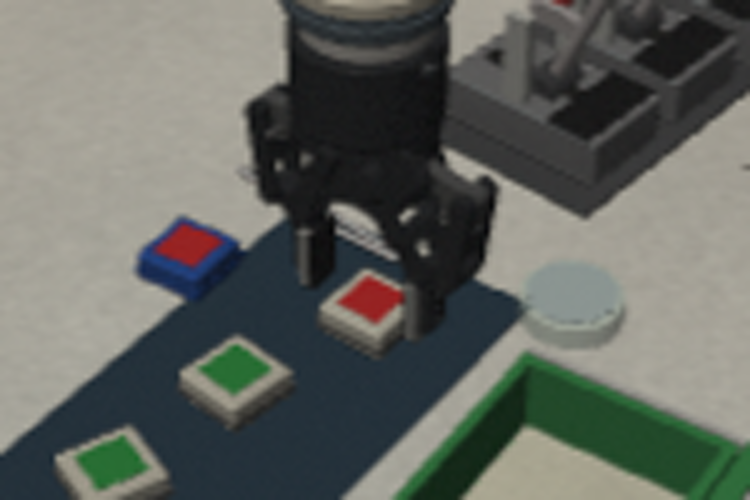

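The fingers straddle the red cassette cleanly. The upward force most likely came from the pads swinging forward, so I'll go 4 mm lower and grip again.

Request:
apply_moves([
  {"tx":-1,"ty":0,"tz":-4,"wx":0,"wy":0,"wz":0,"grip":0.7},
  {"tx":0,"ty":0,"tz":0,"wx":0,"wy":0,"wz":0,"grip":0.3},
  {"tx":0,"ty":0,"tz":0,"wx":0,"wy":0,"wz":0,"grip":0.3},
  {"tx":0,"ty":0,"tz":0,"wx":0,"wy":0,"wz":0,"grip":0.3},
  {"tx":0,"ty":0,"tz":0,"wx":0,"wy":0,"wz":0,"grip":0.3},
], squeeze=40)

```text
time_s: 12.5
tcp_pos: [0.4678, 0.049, 0.1769]
ee_rot: [-0.0, 0.724, 0.69, -0.0]
force: [0.1, -0.2, -0.9]
grip_width: 0.0392
```

Request:
apply_moves([
  {"tx":0,"ty":0,"tz":20,"wx":0,"wy":0,"wz":0,"grip":0.3},
  {"tx":0,"ty":0,"tz":40,"wx":0,"wy":0,"wz":0,"grip":0.3},
  {"tx":0,"ty":0,"tz":40,"wx":0,"wy":0,"wz":0,"grip":0.3},
  {"tx":0,"ty":0,"tz":0,"wx":0,"wy":0,"wz":0,"grip":0.3},
])

```text
time_s: 12.9
tcp_pos: [0.4691, 0.0491, 0.2838]
ee_rot: [0.004, 0.724, 0.689, 0.004]
force: [0.5, 0.6, -0.1]
grip_width: 0.0389
```

Request:
apply_moves([
  {"tx":27,"ty":-40,"tz":0,"wx":0,"wy":0,"wz":0.6,"grip":0.3},
  {"tx":27,"ty":-40,"tz":0,"wx":0,"wy":0,"wz":0,"grip":0.3},
  {"tx":27,"ty":-40,"tz":0,"wx":0,"wy":0,"wz":0,"grip":0.3},
  {"tx":27,"ty":-40,"tz":0,"wx":0,"wy":0,"wz":0,"grip":0.3},
  {"tx":27,"ty":-40,"tz":0,"wx":0,"wy":0,"wz":0,"grip":0.3},
])

```text
time_s: 13.4
tcp_pos: [0.6036, -0.1527, 0.2761]
ee_rot: [-0.0, 0.706, 0.708, -0.0]
force: [0.4, 1.5, -0.4]
grip_width: 0.0394
```

Request:
apply_moves([
  {"tx":27,"ty":-40,"tz":0,"wx":0,"wy":0,"wz":0,"grip":0.3},
  {"tx":0,"ty":0,"tz":0,"wx":0,"wy":0,"wz":0,"grip":0.3},
  {"tx":0,"ty":0,"tz":0,"wx":0,"wy":0,"wz":0,"grip":0.3},
])

```text
time_s: 13.7
tcp_pos: [0.6301, -0.1921, 0.2746]
ee_rot: [-0.002, 0.707, 0.708, -0.001]
force: [-0.5, 0.6, -0.0]
grip_width: 0.0388
```

Request:
apply_moves([
  {"tx":0.5,"ty":0,"tz":-35,"wx":0,"wy":0,"wz":0,"grip":0.3},
  {"tx":0,"ty":0,"tz":-35,"wx":0,"wy":0,"wz":0,"grip":0.3},
  {"tx":0,"ty":0,"tz":-10,"wx":0,"wy":0,"wz":0,"grip":0.3},
  {"tx":0,"ty":0,"tz":0,"wx":0,"wy":0,"wz":0,"grip":0.3},
])

```text
time_s: 14.1
tcp_pos: [0.6295, -0.1897, 0.1952]
ee_rot: [-0.002, 0.706, 0.709, -0.001]
force: [-1.2, -0.1, -0.8]
grip_width: 0.0389
```

Request:
apply_moves([
  {"tx":0,"ty":0,"tz":-5,"wx":0,"wy":0,"wz":0,"grip":0.3},
  {"tx":0,"ty":0,"tz":0,"wx":0,"wy":0,"wz":0,"grip":0.3},
])

```text
time_s: 14.3
tcp_pos: [0.6308, -0.1908, 0.1941]
ee_rot: [0.001, 0.706, 0.708, 0.001]
force: [0.5, 0.2, -1.0]
grip_width: 0.039
```

Request:
apply_moves([
  {"tx":0,"ty":0,"tz":-4,"wx":0,"wy":0,"wz":0,"grip":0.3},
  {"tx":0,"ty":0,"tz":0,"wx":0,"wy":0,"wz":0,"grip":0.3},
])

```text
time_s: 14.5
tcp_pos: [0.6305, -0.191, 0.1887]
ee_rot: [0.0, 0.706, 0.708, 0.0]
force: [0.4, 0.3, -0.5]
grip_width: 0.0394
```

Request:
apply_moves([
  {"tx":0,"ty":0,"tz":-2,"wx":0,"wy":0,"wz":0,"grip":0.3},
  {"tx":0,"ty":0,"tz":0,"wx":0,"wy":0,"wz":0,"grip":0.3},
])

```text
time_s: 14.7
tcp_pos: [0.6306, -0.1911, 0.1868]
ee_rot: [0.001, 0.706, 0.708, 0.0]
force: [0.5, -0.7, 2.3]
grip_width: 0.0388
```

Request:
apply_moves([
  {"tx":0,"ty":0,"tz":0,"wx":0,"wy":0,"wz":0,"grip":0.62},
  {"tx":0,"ty":0,"tz":0,"wx":0,"wy":0,"wz":0,"grip":0.62},
  {"tx":0,"ty":0,"tz":15,"wx":0,"wy":0,"wz":0,"grip":0.62},
  {"tx":0,"ty":0,"tz":40,"wx":0,"wy":0,"wz":0,"grip":0.62},
  {"tx":0,"ty":0,"tz":40,"wx":0,"wy":0,"wz":0,"grip":0.62},
])

```text
time_s: 15.2
tcp_pos: [0.6301, -0.1909, 0.282]
ee_rot: [-0.001, 0.706, 0.708, -0.0]
force: [0.5, -0.4, 0.4]
grip_width: 0.0529
```

Request:
apply_moves([
  {"tx":-40,"ty":-20,"tz":0,"wx":0,"wy":0,"wz":1,"grip":0.7},
  {"tx":-40,"ty":-20,"tz":0,"wx":0,"wy":0,"wz":1,"grip":0.7},
  {"tx":-40,"ty":-20,"tz":0,"wx":0,"wy":0,"wz":0,"grip":0.7},
  {"tx":-41,"ty":-18,"tz":0,"wx":0,"wy":0,"wz":0,"grip":0.7},
  {"tx":0,"ty":0,"tz":0,"wx":0,"wy":0,"wz":0,"grip":0.7},
])

```text
time_s: 15.7
tcp_pos: [0.4658, -0.2707, 0.2823]
ee_rot: [0.0, 0.643, 0.766, -0.001]
force: [0.4, -0.4, -0.0]
grip_width: 0.0601
```

```bash
python3 -c "
from h import *
o=get_obs(); print(o['tcp_pos'],o['ee_rot'],o['grip_width'],o['time_s'])
s=snap('top'); cas(s); print(tags(s,.028,(270,150,440,205)))"
```

```text
[ 0.46579554 -0.27074781  0.28225663] [ 7.51703675e-05  6.43182777e-01  7.65712157e-01 -8.95649793e-04] 0.060064597912042744 15.7
R (286, 293) tag [367.  30.] box [366.  52.] yaw -1 size [12.   3.8]
G (348, 260) tag [ 439. -112.] box [ 439. -113.] yaw -23 size [18.  17.6]
G (312, 258) tag [447. -30.] box [446. -31.] yaw -8 size [17.8 17.7]
[]
```

Request:
apply_moves([
  {"tx":3,"ty":2,"tz":-40,"wx":0,"wy":0,"wz":0,"grip":0.7},
  {"tx":0,"ty":0,"tz":-40,"wx":0,"wy":0,"wz":0,"grip":0.7},
  {"tx":0,"ty":0,"tz":-18,"wx":0,"wy":0,"wz":0,"grip":0.7},
  {"tx":0,"ty":0,"tz":0,"wx":0,"wy":0,"wz":0,"grip":0.7},
  {"tx":0,"ty":0,"tz":0,"wx":0,"wy":0,"wz":0,"grip":0.7},
])

```text
time_s: 16.25
tcp_pos: [0.4733, -0.2668, 0.1842]
ee_rot: [0.0, 0.641, 0.767, 0.0]
force: [0.3, 0.0, -0.1]
grip_width: 0.0599
```

Request:
apply_moves([
  {"tx":-4,"ty":-2,"tz":-7,"wx":0,"wy":0,"wz":0,"grip":0.7},
  {"tx":0,"ty":0,"tz":0,"wx":0,"wy":0,"wz":0,"grip":0.3},
  {"tx":0,"ty":0,"tz":0,"wx":0,"wy":0,"wz":0,"grip":0.3},
  {"tx":0,"ty":0,"tz":0,"wx":0,"wy":0,"wz":0,"grip":0.3},
  {"tx":0,"ty":0,"tz":0,"wx":0,"wy":0,"wz":0,"grip":0.3},
])

```text
time_s: 16.75
tcp_pos: [0.4687, -0.2692, 0.1773]
ee_rot: [0.001, 0.642, 0.767, 0.0]
force: [0.1, 0.1, 4.6]
grip_width: 0.039
```

Request:
apply_moves([
  {"tx":0,"ty":0,"tz":20,"wx":0,"wy":0,"wz":0,"grip":0.3},
  {"tx":0,"ty":0,"tz":40,"wx":0,"wy":0,"wz":0,"grip":0.3},
  {"tx":0,"ty":0,"tz":40,"wx":0,"wy":0,"wz":0,"grip":0.3},
  {"tx":40,"ty":4,"tz":0,"wx":0,"wy":0,"wz":-1,"grip":0.3},
  {"tx":40,"ty":4,"tz":0,"wx":0,"wy":0,"wz":-1,"grip":0.3},
])

```text
time_s: 17.25
tcp_pos: [0.5492, -0.2613, 0.2792]
ee_rot: [0.002, 0.708, 0.706, 0.001]
force: [-0.4, -0.4, 0.2]
grip_width: 0.0388
```

Request:
apply_moves([
  {"tx":40,"ty":4,"tz":0,"wx":0,"wy":0,"wz":0,"grip":0.3},
  {"tx":41,"ty":3,"tz":0,"wx":0,"wy":0,"wz":0,"grip":0.3},
  {"tx":0,"ty":0,"tz":0,"wx":0,"wy":0,"wz":0,"grip":0.3},
  {"tx":0,"ty":0,"tz":0,"wx":0,"wy":0,"wz":0,"grip":0.3},
])

```text
time_s: 17.65
tcp_pos: [0.63, -0.2536, 0.2741]
ee_rot: [-0.001, 0.706, 0.709, -0.001]
force: [0.3, 0.9, -0.8]
grip_width: 0.039
```

```bash
python3 -c "
from h import *
o=get_obs(); print(o['tcp_pos'],o['ee_rot'],o['grip_width'],o['time_s'])
s=snap('top'); t=snap('scene'); cv2.imwrite('pics/m1.png',cv2.cvtColor(np.hstack([s['img'][130:330,230:500],t['img'][180:380,90:360]]),cv2.COLOR_RGB2BGR))"
```

```text
[ 0.6299878  -0.25362703  0.27412949] [-1.46666141e-03  7.05606864e-01  7.08601710e-01 -6.47138344e-04] 0.03900807464740075 17.65
```

View pics/m1.png

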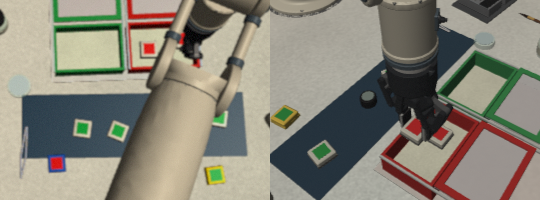

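The first red lies flat in the red tray (crop (149,48)). The second is held above it, clear of the first.

Request:
apply_moves([
  {"tx":0,"ty":0,"tz":-35,"wx":0,"wy":0,"wz":0,"grip":0.3},
  {"tx":0,"ty":0,"tz":-35,"wx":0,"wy":0,"wz":0,"grip":0.3},
  {"tx":0,"ty":0,"tz":-12,"wx":0,"wy":0,"wz":0,"grip":0.3},
  {"tx":0,"ty":0,"tz":0,"wx":0,"wy":0,"wz":0,"grip":0.3},
  {"tx":0,"ty":0,"tz":0,"wx":0,"wy":0,"wz":0,"grip":0.3},
])

```text
time_s: 18.25
tcp_pos: [0.6294, -0.2544, 0.1963]
ee_rot: [0.001, 0.706, 0.708, 0.0]
force: [0.4, 0.8, 0.3]
grip_width: 0.0387
```

Request:
apply_moves([
  {"tx":0,"ty":0,"tz":-4,"wx":0,"wy":0,"wz":0,"grip":0.3},
  {"tx":0,"ty":0,"tz":0,"wx":0,"wy":0,"wz":0,"grip":0.3},
])

```text
time_s: 18.45
tcp_pos: [0.6297, -0.2542, 0.1918]
ee_rot: [0.001, 0.706, 0.708, 0.0]
force: [-0.1, 0.0, -1.3]
grip_width: 0.0393
```

Request:
apply_moves([
  {"tx":0,"ty":0,"tz":-4,"wx":0,"wy":0,"wz":0,"grip":0.3},
  {"tx":0,"ty":0,"tz":0,"wx":0,"wy":0,"wz":0,"grip":0.62},
  {"tx":0,"ty":0,"tz":0,"wx":0,"wy":0,"wz":0,"grip":0.62},
  {"tx":0,"ty":0,"tz":15,"wx":0,"wy":0,"wz":0,"grip":0.62},
  {"tx":0,"ty":0,"tz":40,"wx":0,"wy":0,"wz":0,"grip":0.62},
])

```text
time_s: 18.95
tcp_pos: [0.6284, -0.2535, 0.2372]
ee_rot: [-0.004, 0.706, 0.708, -0.002]
force: [1.0, -0.1, -0.1]
grip_width: 0.0531
```

Request:
apply_moves([
  {"tx":0,"ty":0,"tz":40,"wx":0,"wy":0,"wz":0,"grip":0.7},
  {"tx":-40,"ty":-22,"tz":0,"wx":0,"wy":0,"wz":-1,"grip":0.7},
  {"tx":-40,"ty":-22,"tz":0,"wx":0,"wy":0,"wz":-1,"grip":0.7},
  {"tx":-40,"ty":-22,"tz":0,"wx":0,"wy":0,"wz":-0.2,"grip":0.7},
  {"tx":-40,"ty":-22,"tz":0,"wx":0,"wy":0,"wz":0,"grip":0.7},
])

```text
time_s: 19.45
tcp_pos: [0.4679, -0.3424, 0.2829]
ee_rot: [0.001, 0.771, 0.637, 0.0]
force: [-0.8, -0.7, 0.2]
grip_width: 0.06
```

```bash
python3 -c "
from h import *
o=get_obs(); print(o['tcp_pos'],o['ee_rot'],o['grip_width'],o['time_s'])
s=snap('top','m2'); cas(s); print(tags(s,.028,(270,150,440,205)))
t=snap('scene'); print(tags(t,.020,(90,200,330,360)))"
```

```text
[ 0.46793404 -0.34244837  0.28288932] [1.05705663e-03 7.70615438e-01 6.37299549e-01 1.22606152e-04] 0.06003925943483911 19.45
R (286, 293) tag [367.  30.] box [366.  52.] yaw -1 size [11.8  3.8]
G (348, 260) tag [ 439. -112.] box [ 439. -113.] yaw -23 size [17.9 17.5]
G (312, 258) tag [446. -31.] box [446. -31.] yaw -8 size [17.7 17.5]
[]
[('G', 141, 331, array([ 470., -347.]), -9, array([11., 14.])), ('G', 103, 294, array([ 340., -332.]), 4, array([ 9., 16.])), ('G', 212, 252, array([ 442., -117.]), -24, array([ 8., 11.]))]
```

Request:
apply_moves([
  {"tx":-1,"ty":-1,"tz":-40,"wx":0,"wy":0,"wz":0,"grip":0.7},
  {"tx":0,"ty":0,"tz":-40,"wx":0,"wy":0,"wz":0,"grip":0.7},
  {"tx":0,"ty":0,"tz":-18,"wx":0,"wy":0,"wz":0,"grip":0.7},
  {"tx":0,"ty":0,"tz":0,"wx":0,"wy":0,"wz":0,"grip":0.7},
  {"tx":0,"ty":0,"tz":0,"wx":0,"wy":0,"wz":0,"grip":0.7},
])

```text
time_s: 20.05
tcp_pos: [0.469, -0.343, 0.1846]
ee_rot: [0.001, 0.77, 0.637, 0.0]
force: [-0.3, -0.6, 0.9]
grip_width: 0.0598
```

Request:
apply_moves([
  {"tx":-1,"ty":-1,"tz":-7,"wx":0,"wy":0,"wz":0,"grip":0.7},
  {"tx":0,"ty":0,"tz":0,"wx":0,"wy":0,"wz":0,"grip":0.3},
  {"tx":0,"ty":0,"tz":0,"wx":0,"wy":0,"wz":0,"grip":0.3},
  {"tx":0,"ty":0,"tz":0,"wx":0,"wy":0,"wz":0,"grip":0.3},
  {"tx":0,"ty":0,"tz":0,"wx":0,"wy":0,"wz":0,"grip":0.3},
])

```text
time_s: 20.55
tcp_pos: [0.4677, -0.3442, 0.1773]
ee_rot: [0.001, 0.771, 0.637, 0.0]
force: [-0.0, 0.4, 4.6]
grip_width: 0.039
```

Request:
apply_moves([
  {"tx":0,"ty":0,"tz":20,"wx":0,"wy":0,"wz":0,"grip":0.3},
  {"tx":0,"ty":0,"tz":40,"wx":0,"wy":0,"wz":0,"grip":0.3},
  {"tx":0,"ty":0,"tz":45,"wx":0,"wy":0,"wz":0,"grip":0.3},
  {"tx":27,"ty":40,"tz":0,"wx":0,"wy":0,"wz":1,"grip":0.3},
  {"tx":27,"ty":40,"tz":0,"wx":0,"wy":0,"wz":1,"grip":0.3},
])

```text
time_s: 21.05
tcp_pos: [0.5217, -0.2642, 0.2836]
ee_rot: [0.002, 0.712, 0.702, 0.001]
force: [1.0, -0.3, -0.7]
grip_width: 0.0389
```

Request:
apply_moves([
  {"tx":27,"ty":41,"tz":0,"wx":0,"wy":0,"wz":0.2,"grip":0.3},
  {"tx":27,"ty":41,"tz":0,"wx":0,"wy":0,"wz":0,"grip":0.3},
  {"tx":27,"ty":41,"tz":0,"wx":0,"wy":0,"wz":0,"grip":0.3},
  {"tx":27,"ty":42,"tz":0,"wx":0,"wy":0,"wz":0,"grip":0.3},
  {"tx":0,"ty":0,"tz":0,"wx":0,"wy":0,"wz":0,"grip":0.3},
])

```text
time_s: 21.55
tcp_pos: [0.6314, -0.0935, 0.2802]
ee_rot: [-0.001, 0.704, 0.711, 0.001]
force: [-0.8, -0.4, -1.0]
grip_width: 0.0389
```

Request:
apply_moves([
  {"tx":-2,"ty":-3,"tz":-40,"wx":0,"wy":0,"wz":0,"grip":0.3},
  {"tx":0,"ty":0,"tz":-35,"wx":0,"wy":0,"wz":0,"grip":0.3},
  {"tx":0,"ty":0,"tz":-10,"wx":0,"wy":0,"wz":0,"grip":0.3},
  {"tx":0,"ty":0,"tz":0,"wx":0,"wy":0,"wz":0,"grip":0.3},
  {"tx":0,"ty":0,"tz":0,"wx":0,"wy":0,"wz":0,"grip":0.3},
])

```text
time_s: 22.05
tcp_pos: [0.6274, -0.102, 0.1971]
ee_rot: [-0.0, 0.706, 0.708, 0.0]
force: [-1.6, 3.7, -1.5]
grip_width: 0.0389
```

Request:
apply_moves([
  {"tx":1,"ty":5,"tz":0,"wx":0,"wy":0,"wz":0,"grip":0.3},
  {"tx":0,"ty":0,"tz":0,"wx":0,"wy":0,"wz":0,"grip":0.3},
])

```text
time_s: 22.25
tcp_pos: [0.6292, -0.0969, 0.1987]
ee_rot: [0.002, 0.706, 0.708, 0.001]
force: [-0.2, -0.0, -0.4]
grip_width: 0.0395
```

Request:
apply_moves([
  {"tx":0,"ty":0,"tz":-6,"wx":0,"wy":0,"wz":0,"grip":0.3},
  {"tx":0,"ty":0,"tz":0,"wx":0,"wy":0,"wz":0,"grip":0.3},
])

```text
time_s: 22.45
tcp_pos: [0.6283, -0.0971, 0.1898]
ee_rot: [0.0, 0.706, 0.708, -0.0]
force: [0.0, 0.3, -0.7]
grip_width: 0.0387
```

Request:
apply_moves([
  {"tx":0,"ty":0,"tz":-3,"wx":0,"wy":0,"wz":0,"grip":0.3},
  {"tx":0,"ty":0,"tz":0,"wx":0,"wy":0,"wz":0,"grip":0.3},
])

```text
time_s: 22.65
tcp_pos: [0.6285, -0.0971, 0.1875]
ee_rot: [0.0, 0.706, 0.708, 0.0]
force: [-0.4, -0.4, 1.2]
grip_width: 0.0388
```

Request:
apply_moves([
  {"tx":0,"ty":0,"tz":0,"wx":0,"wy":0,"wz":0,"grip":0.62},
  {"tx":0,"ty":0,"tz":0,"wx":0,"wy":0,"wz":0,"grip":0.62},
  {"tx":0,"ty":0,"tz":15,"wx":0,"wy":0,"wz":0,"grip":0.62},
  {"tx":0,"ty":0,"tz":40,"wx":0,"wy":0,"wz":0,"grip":0.62},
  {"tx":0,"ty":0,"tz":40,"wx":0,"wy":0,"wz":0,"grip":0.7},
])

```text
time_s: 23.15
tcp_pos: [0.6281, -0.0969, 0.2831]
ee_rot: [-0.001, 0.706, 0.708, -0.001]
force: [1.1, 0.6, 1.2]
grip_width: 0.0599
```

Request:
apply_moves([
  {"tx":-38,"ty":-3,"tz":0,"wx":0,"wy":0,"wz":-1,"grip":0.7},
  {"tx":-38,"ty":-3,"tz":0,"wx":0,"wy":0,"wz":-1,"grip":0.7},
  {"tx":-38,"ty":-3,"tz":0,"wx":0,"wy":0,"wz":-1,"grip":0.7},
  {"tx":-38,"ty":-3,"tz":0,"wx":0,"wy":0,"wz":-1,"grip":0.7},
  {"tx":-37,"ty":-3,"tz":0,"wx":0,"wy":0,"wz":-0.6,"grip":0.7},
])

```text
time_s: 23.65
tcp_pos: [0.4379, -0.1119, 0.2833]
ee_rot: [0.001, 0.834, 0.552, 0.0]
force: [-0.3, -0.3, 1.1]
grip_width: 0.0595
```

```bash
python3 -c "
from h import *
o=get_obs(); print(o['tcp_pos'],o['ee_rot'],o['grip_width'],o['time_s'])
s=snap('top','m3'); cas(s); print(tags(s,.028,(270,150,440,205)))
t=snap('scene'); print(tags(t,.020,(90,200,330,360)))"
```

```text
[ 0.43787487 -0.11191685  0.2832989 ] [6.05969549e-04 8.33818502e-01 5.52038197e-01 4.10273351e-04] 0.05951247430596802 23.65
R (286, 293) tag [367.  30.] box [366.  52.] yaw -1 size [11.8  3.8]
G (312, 258) tag [446. -31.] box [446. -31.] yaw -9 size [17.7 17.5]
[('R', 406, 178, array([ 630., -254.]), -1, array([10., 10.])), ('R', 379, 178, array([ 631., -191.]), -1, array([10., 10.])), ('G', 338, 180, array([629., -96.]), -1, array([9., 9.]))]
[('G', 103, 294, array([ 340., -332.]), 4, array([ 9., 16.])), ('G', 284, 281, array([625., -93.]), 13, array([13.,  9.])), ('G', 212, 252, array([ 442., -117.]), -17, array([ 8., 10.]))]
```

Request:
apply_moves([
  {"tx":1,"ty":-1,"tz":-40,"wx":0,"wy":0,"wz":0,"grip":0.7},
  {"tx":0,"ty":0,"tz":-40,"wx":0,"wy":0,"wz":0,"grip":0.7},
  {"tx":0,"ty":0,"tz":-18,"wx":0,"wy":0,"wz":0,"grip":0.7},
  {"tx":0,"ty":0,"tz":0,"wx":0,"wy":0,"wz":0,"grip":0.7},
  {"tx":0,"ty":0,"tz":0,"wx":0,"wy":0,"wz":0,"grip":0.7},
])

```text
time_s: 24.25
tcp_pos: [0.441, -0.1131, 0.1854]
ee_rot: [0.0, 0.833, 0.553, 0.0]
force: [0.3, 0.5, 0.7]
grip_width: 0.06
```

Request:
apply_moves([
  {"tx":-2,"ty":0,"tz":-8,"wx":0,"wy":0,"wz":0,"grip":0.7},
  {"tx":0,"ty":0,"tz":0,"wx":0,"wy":0,"wz":0,"grip":0.3},
  {"tx":0,"ty":0,"tz":0,"wx":0,"wy":0,"wz":0,"grip":0.3},
  {"tx":0,"ty":0,"tz":0,"wx":0,"wy":0,"wz":0,"grip":0.3},
  {"tx":0,"ty":0,"tz":0,"wx":0,"wy":0,"wz":0,"grip":0.3},
])

```text
time_s: 24.75
tcp_pos: [0.4387, -0.1131, 0.177]
ee_rot: [0.001, 0.833, 0.553, 0.0]
force: [0.3, -0.2, 3.9]
grip_width: 0.0387
```

Request:
apply_moves([
  {"tx":0,"ty":0,"tz":20,"wx":0,"wy":0,"wz":0,"grip":0.3},
  {"tx":0,"ty":0,"tz":40,"wx":0,"wy":0,"wz":0,"grip":0.3},
  {"tx":0,"ty":0,"tz":45,"wx":0,"wy":0,"wz":0,"grip":0.3},
  {"tx":38,"ty":13,"tz":0,"wx":0,"wy":0,"wz":1,"grip":0.3},
  {"tx":38,"ty":13,"tz":0,"wx":0,"wy":0,"wz":1,"grip":0.3},
])

```text
time_s: 25.25
tcp_pos: [0.5154, -0.087, 0.2843]
ee_rot: [0.002, 0.781, 0.625, 0.002]
force: [0.1, -0.2, -0.1]
grip_width: 0.0387
```

Request:
apply_moves([
  {"tx":38,"ty":13,"tz":0,"wx":0,"wy":0,"wz":1,"grip":0.3},
  {"tx":38,"ty":13,"tz":0,"wx":0,"wy":0,"wz":1,"grip":0.3},
  {"tx":38,"ty":13,"tz":0,"wx":0,"wy":0,"wz":0.6,"grip":0.3},
  {"tx":0,"ty":0,"tz":0,"wx":0,"wy":0,"wz":0,"grip":0.3},
  {"tx":0,"ty":0,"tz":0,"wx":0,"wy":0,"wz":0,"grip":0.3},
])

```text
time_s: 25.75
tcp_pos: [0.6289, -0.0476, 0.2795]
ee_rot: [-0.001, 0.706, 0.708, -0.001]
force: [-0.6, -0.3, -1.4]
grip_width: 0.039
```

Request:
apply_moves([
  {"tx":0,"ty":0,"tz":-40,"wx":0,"wy":0,"wz":0,"grip":0.3},
  {"tx":0,"ty":0,"tz":-35,"wx":0,"wy":0,"wz":0,"grip":0.3},
  {"tx":0,"ty":0,"tz":-9,"wx":0,"wy":0,"wz":0,"grip":0.3},
  {"tx":0,"ty":0,"tz":0,"wx":0,"wy":0,"wz":0,"grip":0.3},
  {"tx":0,"ty":0,"tz":0,"wx":0,"wy":0,"wz":0,"grip":0.3},
])

```text
time_s: 26.25
tcp_pos: [0.6286, -0.0483, 0.1996]
ee_rot: [0.001, 0.706, 0.708, 0.001]
force: [0.5, 0.2, -0.2]
grip_width: 0.039
```

Request:
apply_moves([
  {"tx":0,"ty":0,"tz":-6,"wx":0,"wy":0,"wz":0,"grip":0.3},
  {"tx":0,"ty":0,"tz":0,"wx":0,"wy":0,"wz":0,"grip":0.3},
])

```text
time_s: 26.45
tcp_pos: [0.6286, -0.0481, 0.1923]
ee_rot: [0.001, 0.706, 0.708, 0.001]
force: [0.3, 0.4, 0.1]
grip_width: 0.0391
```

Request:
apply_moves([
  {"tx":0,"ty":0,"tz":-4.5,"wx":0,"wy":0,"wz":0,"grip":0.3},
  {"tx":0,"ty":0,"tz":0,"wx":0,"wy":0,"wz":0,"grip":0.62},
  {"tx":0,"ty":0,"tz":0,"wx":0,"wy":0,"wz":0,"grip":0.62},
  {"tx":0,"ty":0,"tz":15,"wx":0,"wy":0,"wz":0,"grip":0.62},
  {"tx":0,"ty":0,"tz":40,"wx":0,"wy":0,"wz":0,"grip":0.62},
])

```text
time_s: 26.95
tcp_pos: [0.6273, -0.0478, 0.2381]
ee_rot: [-0.003, 0.706, 0.708, -0.003]
force: [0.5, 0.6, 0.5]
grip_width: 0.0527
```

Request:
apply_moves([
  {"tx":-3,"ty":1,"tz":40,"wx":0,"wy":0,"wz":0,"grip":0.7},
  {"tx":-45,"ty":4,"tz":0,"wx":0,"wy":0,"wz":-1,"grip":0.7},
  {"tx":-45,"ty":4,"tz":0,"wx":0,"wy":0,"wz":-0.6,"grip":0.7},
  {"tx":-45,"ty":4,"tz":0,"wx":0,"wy":0,"wz":0,"grip":0.7},
  {"tx":-45,"ty":4,"tz":0,"wx":0,"wy":0,"wz":0,"grip":0.7},
])

```text
time_s: 27.45
tcp_pos: [0.4438, -0.0308, 0.283]
ee_rot: [0.001, 0.754, 0.657, 0.001]
force: [-0.9, -0.2, 2.4]
grip_width: 0.0597
```

```bash
python3 -c "
from h import *
o=get_obs(); print(o['tcp_pos'],o['ee_rot'],o['grip_width'],o['time_s'])
s=snap('top','m4'); cas(s); print(tags(s,.028,(270,150,440,205)))
t=snap('scene'); print(tags(t,.020,(90,200,330,360)))"
```

```text
[ 0.44379468 -0.03080076  0.28299494] [6.79643130e-04 7.53669501e-01 6.57253006e-01 5.54456213e-04] 0.05970156197838327 27.45
[('G', 338, 180, array([629., -96.]), -1, array([9., 9.])), ('G', 318, 180, array([630., -47.]), -1, array([9., 9.]))]
[('G', 103, 294, array([ 340., -332.]), 4, array([ 9., 16.])), ('G', 283, 281, array([622., -94.]), 13, array([16.,  9.])), ('G', 297, 267, array([626., -43.]), 12, array([12.,  8.]))]
```

```bash
python3 -c "
from h import *
t=snap('scene'); s=snap('top'); print(tags(t,.020,(0,0,559,419)));print(tags(s,.020,(0,0,559,419)))
cv2.imwrite('pics/m5.png',cv2.cvtColor(np.hstack([cv2.resize(t['img'][180:320,170:330],(480,420)),cv2.resize(s['img'][190:330,240:340],(300,420))]),cv2.COLOR_RGB2BGR))"
```

```text
[('G', 103, 294, array([ 340., -332.]), 4, array([ 9., 16.])), ('G', 284, 281, array([625., -93.]), 13, array([13.,  9.])), ('G', 297, 267, array([626., -43.]), 12, array([12.,  8.]))]
[('G', 446, 305, array([ 337., -328.]), 9, array([11., 11.])), ('G', 338, 180, array([631., -97.]), -1, array([9., 9.])), ('G', 318, 180, array([632., -48.]), -1, array([9., 9.]))]
```

View pics/m5.png

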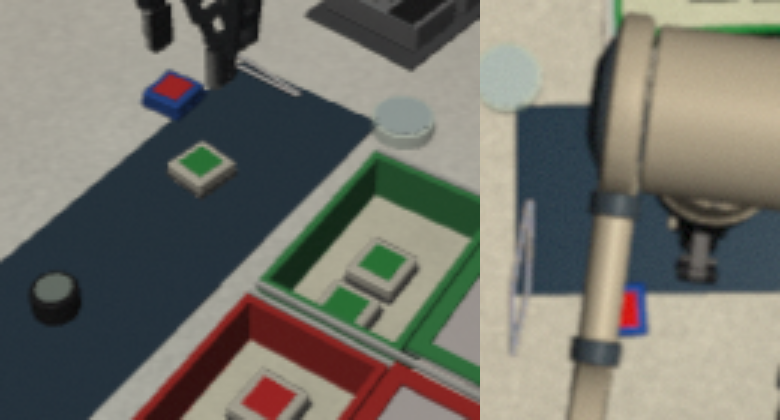

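The green cassette is visible at scene crop (201,160). It was only below my area threshold, so I'll check whether it moved.

```bash
python3 -c "
from h import *
for f in ('scene0','now'):
    s=snap('scene')
    if f=='scene0': s['img']=cv2.cvtColor(cv2.imread('pics/scene0.png'),cv2.COLOR_BGR2RGB)
    h=cv2.cvtColor(s['img'],cv2.COLOR_RGB2HSV)[220:250,220:255]; m=cv2.inRange(h,(45,110,60),(80,255,255))
    v,u=np.nonzero(m); print(f,u.mean()+220,v.mean()+220,len(u),ray(s,u.mean()+220,v.mean()+220,.02))"
```

```text
scene0 236.44927536231884 233.15942028985506 69 [ 0.44860973 -0.03485621  0.02      ]
now 236.44927536231884 233.15942028985506 69 [ 0.44860973 -0.03485621  0.02      ]
```

Not moved. Pick it up and take it to (629, 0).

Request:
apply_moves([
  {"tx":1,"ty":0,"tz":-40,"wx":0,"wy":0,"wz":0,"grip":0.7},
  {"tx":0,"ty":0,"tz":-40,"wx":0,"wy":0,"wz":0,"grip":0.7},
  {"tx":0,"ty":0,"tz":-18,"wx":0,"wy":0,"wz":0,"grip":0.7},
  {"tx":0,"ty":0,"tz":0,"wx":0,"wy":0,"wz":0,"grip":0.7},
  {"tx":0,"ty":0,"tz":0,"wx":0,"wy":0,"wz":0,"grip":0.7},
])

```text
time_s: 28.25
tcp_pos: [0.4474, -0.0311, 0.1843]
ee_rot: [-0.0, 0.754, 0.657, -0.0]
force: [-0.1, 0.6, 0.8]
grip_width: 0.0598
```

Request:
apply_moves([
  {"tx":0,"ty":0,"tz":-8,"wx":0,"wy":0,"wz":0,"grip":0.7},
  {"tx":0,"ty":0,"tz":0,"wx":0,"wy":0,"wz":0,"grip":0.3},
  {"tx":0,"ty":0,"tz":0,"wx":0,"wy":0,"wz":0,"grip":0.3},
  {"tx":0,"ty":0,"tz":0,"wx":0,"wy":0,"wz":0,"grip":0.3},
  {"tx":0,"ty":0,"tz":0,"wx":0,"wy":0,"wz":0,"grip":0.3},
])

```text
time_s: 28.75
tcp_pos: [0.4467, -0.031, 0.1765]
ee_rot: [0.001, 0.754, 0.657, 0.001]
force: [0.0, -0.5, 2.5]
grip_width: 0.0386
```

Request:
apply_moves([
  {"tx":0,"ty":0,"tz":20,"wx":0,"wy":0,"wz":0,"grip":0.3},
  {"tx":0,"ty":0,"tz":40,"wx":0,"wy":0,"wz":0,"grip":0.3},
  {"tx":0,"ty":0,"tz":45,"wx":0,"wy":0,"wz":0,"grip":0.3},
  {"tx":45,"ty":8,"tz":0,"wx":0,"wy":0,"wz":1,"grip":0.3},
  {"tx":45,"ty":8,"tz":0,"wx":0,"wy":0,"wz":0.6,"grip":0.3},
])

```text
time_s: 29.25
tcp_pos: [0.5374, -0.0149, 0.2849]
ee_rot: [0.003, 0.705, 0.709, 0.003]
force: [0.3, -1.1, 0.1]
grip_width: 0.0388
```

Request:
apply_moves([
  {"tx":45,"ty":8,"tz":0,"wx":0,"wy":0,"wz":0,"grip":0.3},
  {"tx":46,"ty":7,"tz":0,"wx":0,"wy":0,"wz":0,"grip":0.3},
  {"tx":0,"ty":0,"tz":0,"wx":0,"wy":0,"wz":0,"grip":0.3},
  {"tx":0,"ty":0,"tz":0,"wx":0,"wy":0,"wz":0,"grip":0.3},
])

```text
time_s: 29.65
tcp_pos: [0.628, 0.0002, 0.2783]
ee_rot: [-0.001, 0.706, 0.708, -0.001]
force: [-1.1, -0.2, -0.4]
grip_width: 0.0388
```

Request:
apply_moves([
  {"tx":0,"ty":0,"tz":-40,"wx":0,"wy":0,"wz":0,"grip":0.3},
  {"tx":0,"ty":0,"tz":-20,"wx":0,"wy":0,"wz":0,"grip":0.3},
  {"tx":0,"ty":0,"tz":0,"wx":0,"wy":0,"wz":0,"grip":0.3},
  {"tx":0,"ty":0,"tz":0,"wx":0,"wy":0,"wz":0,"grip":0.3},
])

```text
time_s: 30.05
tcp_pos: [0.6267, -0.0002, 0.2222]
ee_rot: [0.001, 0.706, 0.708, 0.0]
force: [0.6, -0.3, 0.9]
grip_width: 0.0392
```

Request:
apply_moves([
  {"tx":1,"ty":0,"tz":-15,"wx":0,"wy":0,"wz":0,"grip":0.3},
  {"tx":0,"ty":0,"tz":-10,"wx":0,"wy":0,"wz":0,"grip":0.3},
  {"tx":0,"ty":0,"tz":0,"wx":0,"wy":0,"wz":0,"grip":0.3},
])

```text
time_s: 30.35
tcp_pos: [0.6278, 0.0, 0.1937]
ee_rot: [-0.001, 0.706, 0.708, -0.001]
force: [-0.7, 0.1, -1.0]
grip_width: 0.039
```

Request:
apply_moves([
  {"tx":0,"ty":0,"tz":-7,"wx":0,"wy":0,"wz":0,"grip":0.3},
  {"tx":0,"ty":0,"tz":0,"wx":0,"wy":0,"wz":0,"grip":0.3},
])

```text
time_s: 30.55
tcp_pos: [0.6282, 0.0, 0.1876]
ee_rot: [-0.001, 0.706, 0.708, -0.0]
force: [0.6, -0.5, -0.6]
grip_width: 0.0388
```

Request:
apply_moves([
  {"tx":0,"ty":0,"tz":0,"wx":0,"wy":0,"wz":0,"grip":0.62},
  {"tx":0,"ty":0,"tz":0,"wx":0,"wy":0,"wz":0,"grip":0.62},
  {"tx":0,"ty":0,"tz":15,"wx":0,"wy":0,"wz":0,"grip":0.62},
  {"tx":0,"ty":0,"tz":45,"wx":0,"wy":0,"wz":0,"grip":0.62},
  {"tx":0,"ty":0,"tz":45,"wx":0,"wy":0,"wz":0,"grip":0},
])

```text
time_s: 31.05
tcp_pos: [0.628, 0.0001, 0.295]
ee_rot: [-0.001, 0.706, 0.708, -0.001]
force: [1.6, -0.3, 0.5]
grip_width: 0.0395
```

Request:
apply_moves([
  {"tx":-10,"ty":10,"tz":45,"wx":0,"wy":0,"wz":-1,"grip":0},
  {"tx":-10,"ty":45,"tz":35,"wx":0,"wy":0,"wz":-0.2,"grip":0},
  {"tx":-10,"ty":47,"tz":0,"wx":0,"wy":0,"wz":0,"grip":0},
  {"tx":-10,"ty":47,"tz":0,"wx":0,"wy":0,"wz":0,"grip":0},
  {"tx":-10,"ty":47,"tz":0,"wx":0,"wy":0,"wz":0,"grip":0},
])

```text
time_s: 31.55
tcp_pos: [0.5789, 0.1913, 0.3714]
ee_rot: [0.001, 0.742, 0.67, 0.001]
force: [1.1, -0.4, -0.3]
grip_width: -0.0001
```

Request:
apply_moves([
  {"tx":-10,"ty":47,"tz":0,"wx":0,"wy":0,"wz":0,"grip":0},
  {"tx":-10,"ty":47,"tz":0,"wx":0,"wy":0,"wz":0,"grip":0},
  {"tx":-2,"ty":47,"tz":0,"wx":0,"wy":0,"wz":0,"grip":0},
  {"tx":0,"ty":47,"tz":0,"wx":0,"wy":0,"wz":0,"grip":0},
  {"tx":0,"ty":0,"tz":0,"wx":0,"wy":0,"wz":0,"grip":0},
])

```text
time_s: 32.05
tcp_pos: [0.5561, 0.3832, 0.3688]
ee_rot: [-0.001, 0.74, 0.673, 0.0]
force: [0.0, -0.1, -0.5]
grip_width: -0.0002
```

```bash
python3 -c "
from h import *
o=get_obs(); print(o['tcp_pos'],o['ee_rot'],o['grip_width'],o['time_s'])
s=snap('top','m6'); print(tags(s,.028,(0,0,559,419))); bolts()"
```

```text
[0.55610048 0.38320475 0.36880138] [-1.02591954e-03  7.39958450e-01  6.72651722e-01  3.15576568e-04] -0.00022590903433020325 32.05
[('R', 286, 293, array([367.,  30.]), -1, array([10., 10.])), ('G', 446, 305, array([ 337., -326.]), 9, array([11., 11.])), ('G', 298, 180, array([628.,  -0.]), -1, array([9., 9.])), ('G', 338, 180, array([629., -96.]), -1, array([9., 9.])), ('G', 318, 180, array([630., -47.]), -1, array([9., 9.]))]
top [((np.float64(145.0), np.float64(250.3)), 18), ((np.float64(178.4), np.float64(253.4)), 37)]
scene [((np.float64(334.8), np.float64(135.7)), 12), ((np.float64(319.3), np.float64(145.8)), 10), ((np.float64(302.8), np.float64(157.1)), 16)]
```

View pics/m6.png

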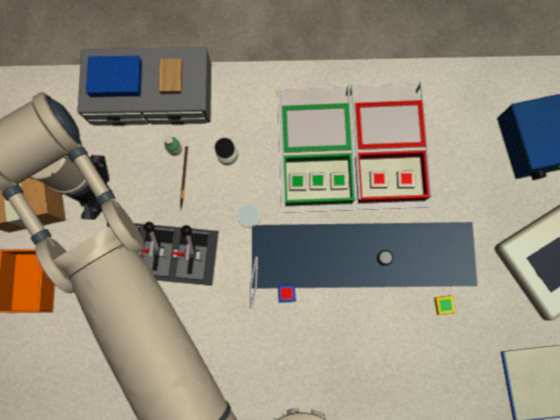

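All five are in their trays: greens at (298–338,180), reds at (379,178) and (406,178). Next I return the left lever.

Request:
apply_moves([
  {"tx":0,"ty":12,"tz":0,"wx":0,"wy":0,"wz":0,"grip":0},
  {"tx":0,"ty":0,"tz":-40,"wx":0,"wy":0,"wz":0,"grip":0},
  {"tx":0,"ty":0,"tz":-38,"wx":0,"wy":0,"wz":0,"grip":0},
  {"tx":0,"ty":0,"tz":0,"wx":0,"wy":0,"wz":0,"grip":0},
  {"tx":0,"ty":0,"tz":0,"wx":0,"wy":0,"wz":0,"grip":0},
])

```text
time_s: 32.7
tcp_pos: [0.558, 0.3893, 0.2912]
ee_rot: [-0.0, 0.742, 0.67, -0.001]
force: [0.7, 0.3, 0.6]
grip_width: -0.0002
```

Request:
apply_moves([
  {"tx":-10,"ty":1,"tz":0,"wx":0,"wy":0,"wz":0,"grip":0},
  {"tx":-10,"ty":1,"tz":0,"wx":0,"wy":0,"wz":0,"grip":0},
  {"tx":-10,"ty":1,"tz":0,"wx":0,"wy":0,"wz":0,"grip":0},
])

```text
time_s: 33.0
tcp_pos: [0.5288, 0.3927, 0.2971]
ee_rot: [0.003, 0.743, 0.67, 0.006]
force: [11.5, -3.4, 17.9]
grip_width: -0.0002
```

Request:
apply_moves([
  {"tx":12,"ty":-1,"tz":0,"wx":0,"wy":0,"wz":0,"grip":0},
  {"tx":6,"ty":0,"tz":0,"wx":0,"wy":0,"wz":0,"grip":0},
  {"tx":0,"ty":0,"tz":-12,"wx":0,"wy":0,"wz":0,"grip":0},
  {"tx":0,"ty":0,"tz":0,"wx":0,"wy":0,"wz":0,"grip":0},
])

```text
time_s: 33.4
tcp_pos: [0.5453, 0.3917, 0.2756]
ee_rot: [-0.001, 0.742, 0.67, -0.002]
force: [-1.1, -0.5, -1.8]
grip_width: -0.0002
```

```bash
python3 -c "
from h import *
o=get_obs(); print(o['tcp_pos'],o['force'])
t=snap('scene'); cv2.imwrite('pics/l5.png',cv2.cvtColor(cv2.resize(t['img'][85:205,265:385],(600,600),interpolation=cv2.INTER_CUBIC),cv2.COLOR_RGB2BGR))"
```

```text
[0.54533996 0.39171194 0.27555855] [-1.11679014 -0.5460235  -1.7924979 ]
```

View pics/l5.png

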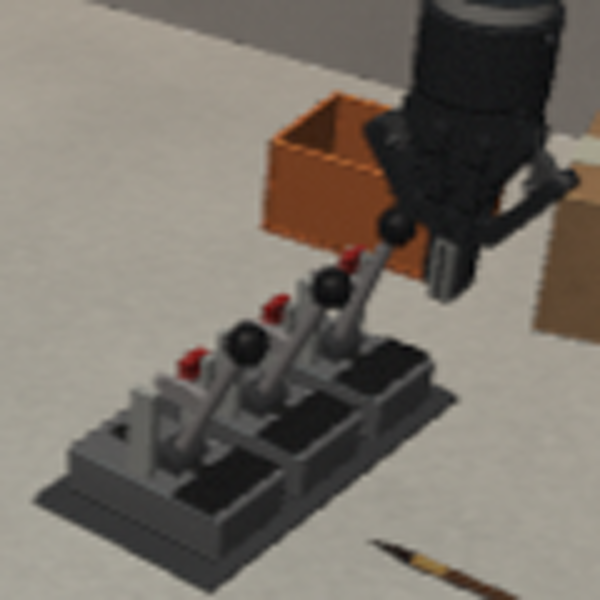

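The finger linkage flares out along the jaw axis (elbow at (380,135), over the knob at (395,225)), so it rides on the knob. I'll lift and turn the jaws along the row, which gives a clean pushing face.

Request:
apply_moves([
  {"tx":15,"ty":0,"tz":0,"wx":0,"wy":0,"wz":0,"grip":0},
  {"tx":10,"ty":0,"tz":45,"wx":0,"wy":0,"wz":-1,"grip":0},
  {"tx":0,"ty":0,"tz":45,"wx":0,"wy":0,"wz":-1,"grip":0},
  {"tx":0,"ty":0,"tz":0,"wx":0,"wy":0,"wz":-1,"grip":0},
  {"tx":0,"ty":0,"tz":0,"wx":0,"wy":0,"wz":-1,"grip":0},
])

```text
time_s: 33.95
tcp_pos: [0.5707, 0.392, 0.3714]
ee_rot: [-0.0, 0.848, 0.53, 0.002]
force: [-0.1, 1.3, -0.7]
grip_width: 0.0004
```

Request:
apply_moves([
  {"tx":0,"ty":0,"tz":0,"wx":0,"wy":0,"wz":-1,"grip":0},
  {"tx":0,"ty":0,"tz":0,"wx":0,"wy":0,"wz":-1,"grip":0},
  {"tx":0,"ty":0,"tz":0,"wx":0,"wy":0,"wz":-1,"grip":0},
  {"tx":0,"ty":0,"tz":0,"wx":0,"wy":0,"wz":-1,"grip":0},
  {"tx":0,"ty":0,"tz":0,"wx":0,"wy":0,"wz":-1,"grip":0},
])

```text
time_s: 34.45
tcp_pos: [0.5706, 0.3921, 0.3681]
ee_rot: [0.0, 0.943, 0.334, -0.001]
force: [-0.1, 0.7, 1.1]
grip_width: 0.0
```

Request:
apply_moves([
  {"tx":0,"ty":0,"tz":0,"wx":0,"wy":0,"wz":-1,"grip":0},
  {"tx":0,"ty":0,"tz":0,"wx":0,"wy":0,"wz":-1,"grip":0},
  {"tx":0,"ty":0,"tz":0,"wx":0,"wy":0,"wz":-1,"grip":0},
  {"tx":0,"ty":0,"tz":0,"wx":0,"wy":0,"wz":-1,"grip":0},
  {"tx":0,"ty":0,"tz":0,"wx":0,"wy":0,"wz":-1,"grip":0},
])

```text
time_s: 34.95
tcp_pos: [0.5706, 0.3921, 0.3681]
ee_rot: [0.0, 0.993, 0.122, -0.001]
force: [-0.2, 0.7, -1.1]
grip_width: 0.0001
```

Request:
apply_moves([
  {"tx":0,"ty":0,"tz":0,"wx":0,"wy":0,"wz":-1,"grip":0},
  {"tx":0,"ty":0,"tz":0,"wx":0,"wy":0,"wz":-1,"grip":0},
  {"tx":0,"ty":0,"tz":0,"wx":0,"wy":0,"wz":-1,"grip":0},
  {"tx":0,"ty":0,"tz":0,"wx":0,"wy":0,"wz":-1,"grip":0},
  {"tx":0,"ty":0,"tz":0,"wx":0,"wy":0,"wz":0,"grip":0},
])

```text
time_s: 35.45
tcp_pos: [0.5706, 0.392, 0.3681]
ee_rot: [0.0, 0.999, -0.051, -0.001]
force: [-0.7, 0.1, 0.4]
grip_width: 0.0001
```

Request:
apply_moves([
  {"tx":0,"ty":0,"tz":-40,"wx":0,"wy":0,"wz":0,"grip":0},
  {"tx":0,"ty":0,"tz":-38,"wx":0,"wy":0,"wz":0,"grip":0},
  {"tx":0,"ty":0,"tz":0,"wx":0,"wy":0,"wz":0,"grip":0},
  {"tx":0,"ty":0,"tz":0,"wx":0,"wy":0,"wz":0,"grip":0},
])

```text
time_s: 35.85
tcp_pos: [0.5706, 0.3919, 0.2903]
ee_rot: [0.001, 0.999, -0.05, -0.001]
force: [0.7, 0.7, 0.8]
grip_width: 0.0
```

Request:
apply_moves([
  {"tx":-15,"ty":1.5,"tz":0,"wx":0,"wy":0,"wz":0,"grip":0},
  {"tx":-10,"ty":1,"tz":0,"wx":0,"wy":0,"wz":0,"grip":0},
  {"tx":-10,"ty":1,"tz":0,"wx":0,"wy":0,"wz":0,"grip":0},
])

```text
time_s: 36.15
tcp_pos: [0.5355, 0.3957, 0.2939]
ee_rot: [-0.001, 0.999, -0.05, 0.002]
force: [-0.1, 0.5, 1.2]
grip_width: 0.0002
```

Request:
apply_moves([
  {"tx":-8,"ty":1,"tz":0,"wx":0,"wy":0,"wz":0,"grip":0},
])

```text
time_s: 36.25
tcp_pos: [0.5272, 0.3967, 0.2928]
ee_rot: [-0.001, 0.999, -0.05, 0.001]
force: [11.7, 0.3, 7.1]
grip_width: 0.0002
```

Request:
apply_moves([
  {"tx":-5,"ty":1,"tz":0,"wx":0,"wy":0,"wz":0,"grip":0},
])

```text
time_s: 36.35
tcp_pos: [0.5227, 0.3975, 0.2928]
ee_rot: [-0.001, 0.999, -0.051, 0.002]
force: [3.8, -0.7, 3.1]
grip_width: -0.0003
```

Request:
apply_moves([
  {"tx":-8,"ty":1,"tz":0,"wx":0,"wy":0,"wz":0,"grip":0},
  {"tx":-8,"ty":1,"tz":0,"wx":0,"wy":0,"wz":0,"grip":0},
])

```text
time_s: 36.55
tcp_pos: [0.5067, 0.3993, 0.2919]
ee_rot: [-0.001, 0.999, -0.051, 0.001]
force: [3.5, 0.1, 2.3]
grip_width: 0.0002
```

Request:
apply_moves([
  {"tx":-8,"ty":1,"tz":-1,"wx":0,"wy":0,"wz":0,"grip":0},
  {"tx":-8,"ty":1,"tz":-1,"wx":0,"wy":0,"wz":0,"grip":0},
  {"tx":-8,"ty":1,"tz":-1,"wx":0,"wy":0,"wz":0,"grip":0},
])

```text
time_s: 36.85
tcp_pos: [0.482, 0.4025, 0.2874]
ee_rot: [0.0, 0.999, -0.051, -0.0]
force: [2.8, 0.1, 2.0]
grip_width: -0.0
```

Request:
apply_moves([
  {"tx":-8,"ty":1,"tz":-1,"wx":0,"wy":0,"wz":0,"grip":0},
  {"tx":-7,"ty":1,"tz":-1,"wx":0,"wy":0,"wz":0,"grip":0},
])

```text
time_s: 37.05
tcp_pos: [0.4669, 0.4044, 0.2853]
ee_rot: [0.001, 0.999, -0.051, -0.0]
force: [1.9, -1.6, 1.3]
grip_width: 0.0003
```

Request:
apply_moves([
  {"tx":-5,"ty":0,"tz":-1,"wx":0,"wy":0,"wz":0,"grip":0},
])

```text
time_s: 37.15
tcp_pos: [0.4619, 0.4046, 0.2843]
ee_rot: [0.0, 0.999, -0.051, -0.0]
force: [2.8, -0.2, 0.4]
grip_width: 0.0005
```

Request:
apply_moves([
  {"tx":-4,"ty":0,"tz":0,"wx":0,"wy":0,"wz":0,"grip":0},
])

```text
time_s: 37.25
tcp_pos: [0.4582, 0.4046, 0.2839]
ee_rot: [0.0, 0.999, -0.051, -0.0]
force: [3.2, 0.1, -1.4]
grip_width: 0.0001
```

Request:
apply_moves([
  {"tx":-3,"ty":0,"tz":0,"wx":0,"wy":0,"wz":0,"grip":0},
])

```text
time_s: 37.35
tcp_pos: [0.4556, 0.4044, 0.2842]
ee_rot: [0.0, 0.999, -0.051, 0.0]
force: [11.7, 1.4, -4.4]
grip_width: -0.0001
```

Request:
apply_moves([
  {"tx":-2,"ty":0,"tz":0,"wx":0,"wy":0,"wz":0,"grip":0},
])

```text
time_s: 37.45
tcp_pos: [0.4548, 0.4042, 0.2842]
ee_rot: [-0.0, 0.999, -0.051, 0.002]
force: [15.3, 1.8, -7.0]
grip_width: -0.0001
```

Request:
apply_moves([
  {"tx":-2,"ty":0,"tz":0,"wx":0,"wy":0,"wz":0,"grip":0},
])

```text
time_s: 37.55
tcp_pos: [0.4541, 0.404, 0.2843]
ee_rot: [-0.001, 0.999, -0.052, 0.004]
force: [21.8, 2.4, -8.9]
grip_width: -0.0001
```

Request:
apply_moves([
  {"tx":20,"ty":0,"tz":0,"wx":0,"wy":0,"wz":0,"grip":0},
  {"tx":10,"ty":0,"tz":45,"wx":0,"wy":0,"wz":0,"grip":0},
  {"tx":20,"ty":-30,"tz":40,"wx":0,"wy":0,"wz":0,"grip":0},
  {"tx":20,"ty":-45,"tz":0,"wx":0,"wy":0,"wz":0,"grip":0},
  {"tx":22,"ty":-45,"tz":0,"wx":0,"wy":0,"wz":0,"grip":0},
])

```text
time_s: 38.05
tcp_pos: [0.5423, 0.286, 0.3692]
ee_rot: [-0.001, 0.999, -0.05, 0.001]
force: [0.1, -0.7, 0.6]
grip_width: 0.0002
```

Request:
apply_moves([
  {"tx":0,"ty":-45,"tz":0,"wx":0,"wy":0,"wz":0,"grip":0},
  {"tx":0,"ty":0,"tz":0,"wx":0,"wy":0,"wz":0,"grip":0},
  {"tx":0,"ty":0,"tz":0,"wx":0,"wy":0,"wz":0,"grip":0},
])

```text
time_s: 38.35
tcp_pos: [0.5423, 0.2408, 0.3671]
ee_rot: [-0.0, 0.999, -0.052, -0.0]
force: [-0.7, 0.6, -0.1]
grip_width: -0.0002
```

```bash
python3 -c "
from h import *
o=get_obs(); print(o['tcp_pos'],o['ee_rot'],o['qpos'])
bolts()"
```

```text
[0.54228925 0.24075933 0.36706609] [-3.20234813e-04  9.98660703e-01 -5.17351810e-02 -4.10411572e-04] [3.60233288e-01 6.87966296e-02 1.32059918e+00 9.30922724e-04
 1.75269244e+00 2.03471438e+00]
top [((np.float64(107.0), np.float64(246.6)), 34), ((np.float64(142.7), np.float64(249.9)), 30), ((np.float64(178.1), np.float64(253.2)), 33)]
scene [((np.float64(319.6), np.float64(145.7)), 12), ((np.float64(302.7), np.float64(157.1)), 15)]
```

Request:
apply_moves([
  {"tx":6,"ty":-5,"tz":0,"wx":0,"wy":0,"wz":0,"grip":0},
  {"tx":0,"ty":0,"tz":-40,"wx":0,"wy":0,"wz":0,"grip":0},
  {"tx":0,"ty":0,"tz":-37,"wx":0,"wy":0,"wz":0,"grip":0},
  {"tx":0,"ty":0,"tz":0,"wx":0,"wy":0,"wz":0,"grip":0},
  {"tx":0,"ty":0,"tz":0,"wx":0,"wy":0,"wz":0,"grip":0},
])

```text
time_s: 38.95
tcp_pos: [0.5482, 0.2372, 0.2899]
ee_rot: [0.0, 0.999, -0.05, -0.001]
force: [-0.6, 0.4, 0.5]
grip_width: -0.0001
```

Request:
apply_moves([
  {"tx":-10,"ty":1,"tz":0,"wx":0,"wy":0,"wz":0,"grip":0},
  {"tx":-10,"ty":1,"tz":0,"wx":0,"wy":0,"wz":0,"grip":0},
  {"tx":-6,"ty":0.5,"tz":0,"wx":0,"wy":0,"wz":0,"grip":0},
])

```text
time_s: 39.25
tcp_pos: [0.5215, 0.2395, 0.2922]
ee_rot: [-0.001, 0.999, -0.05, 0.001]
force: [0.3, 0.2, -0.1]
grip_width: -0.0005
```

Request:
apply_moves([
  {"tx":-6,"ty":0.5,"tz":0,"wx":0,"wy":0,"wz":0,"grip":0},
])

```text
time_s: 39.35
tcp_pos: [0.5163, 0.2397, 0.2924]
ee_rot: [-0.001, 0.999, -0.051, 0.003]
force: [5.3, -0.9, 4.2]
grip_width: 0.0003
```

Request:
apply_moves([
  {"tx":-6,"ty":0.5,"tz":0,"wx":0,"wy":0,"wz":0,"grip":0},
])

```text
time_s: 39.45
tcp_pos: [0.5106, 0.24, 0.2926]
ee_rot: [-0.001, 0.999, -0.051, 0.003]
force: [4.3, -1.2, 3.2]
grip_width: -0.0002
```

Request:
apply_moves([
  {"tx":-7,"ty":0.7,"tz":0,"wx":0,"wy":0,"wz":0,"grip":0},
])

```text
time_s: 39.55
tcp_pos: [0.5036, 0.2406, 0.2924]
ee_rot: [-0.001, 0.999, -0.051, 0.003]
force: [4.6, -1.7, 3.6]
grip_width: 0.0001
```

Request:
apply_moves([
  {"tx":-7,"ty":0.7,"tz":0,"wx":0,"wy":0,"wz":0,"grip":0},
])

```text
time_s: 39.65
tcp_pos: [0.4962, 0.2414, 0.2917]
ee_rot: [-0.001, 0.999, -0.051, 0.002]
force: [3.2, -1.3, 3.6]
grip_width: 0.0003
```

Request:
apply_moves([
  {"tx":-7,"ty":0.7,"tz":-1,"wx":0,"wy":0,"wz":0,"grip":0},
  {"tx":-7,"ty":0.7,"tz":-1,"wx":0,"wy":0,"wz":0,"grip":0},
  {"tx":-7,"ty":0.7,"tz":-1,"wx":0,"wy":0,"wz":0,"grip":0},
])

```text
time_s: 39.95
tcp_pos: [0.4746, 0.2437, 0.2866]
ee_rot: [0.0, 0.999, -0.051, -0.0]
force: [3.0, -0.2, 1.2]
grip_width: 0.0002
```

Request:
apply_moves([
  {"tx":-8,"ty":1,"tz":-1,"wx":0,"wy":0,"wz":0,"grip":0},
  {"tx":-8,"ty":1,"tz":-1,"wx":0,"wy":0,"wz":0,"grip":0},
])

```text
time_s: 40.15
tcp_pos: [0.4585, 0.2457, 0.2845]
ee_rot: [0.0, 0.999, -0.051, -0.0]
force: [2.6, -1.5, 1.1]
grip_width: -0.0001
```

Request:
apply_moves([
  {"tx":-6,"ty":0.5,"tz":-1,"wx":0,"wy":0,"wz":0,"grip":0},
  {"tx":-5,"ty":0.5,"tz":-1,"wx":0,"wy":0,"wz":0,"grip":0},
])

```text
time_s: 40.35
tcp_pos: [0.4476, 0.2468, 0.2827]
ee_rot: [0.0, 0.999, -0.051, -0.0]
force: [1.9, -1.3, 1.4]
grip_width: 0.0001
```

Request:
apply_moves([
  {"tx":-5,"ty":0.5,"tz":0,"wx":0,"wy":0,"wz":0,"grip":0},
])

```text
time_s: 40.45
tcp_pos: [0.4428, 0.2472, 0.2822]
ee_rot: [0.0, 0.999, -0.051, -0.0]
force: [3.3, -0.0, -1.7]
grip_width: 0.0004
```

Request:
apply_moves([
  {"tx":-3,"ty":0,"tz":0,"wx":0,"wy":0,"wz":0,"grip":0},
])

```text
time_s: 40.55
tcp_pos: [0.4398, 0.2472, 0.2824]
ee_rot: [0.0, 0.999, -0.051, -0.0]
force: [3.5, 0.8, -1.5]
grip_width: -0.0002
```

Request:
apply_moves([
  {"tx":-2,"ty":0,"tz":0,"wx":0,"wy":0,"wz":0,"grip":0},
])

```text
time_s: 40.65
tcp_pos: [0.4386, 0.2471, 0.2826]
ee_rot: [-0.0, 0.999, -0.051, 0.001]
force: [10.9, 1.4, -5.9]
grip_width: -0.0001
```

Request:
apply_moves([
  {"tx":-2,"ty":0,"tz":0,"wx":0,"wy":0,"wz":0,"grip":0},
])

```text
time_s: 40.75
tcp_pos: [0.4378, 0.247, 0.2827]
ee_rot: [-0.0, 0.999, -0.051, 0.003]
force: [19.7, 1.5, -8.3]
grip_width: 0.0001
```

Request:
apply_moves([
  {"tx":20,"ty":0,"tz":0,"wx":0,"wy":0,"wz":0,"grip":0},
  {"tx":10,"ty":0,"tz":45,"wx":0,"wy":0,"wz":0,"grip":0},
  {"tx":20,"ty":0,"tz":40,"wx":0,"wy":0,"wz":0,"grip":0},
  {"tx":35,"ty":35,"tz":0,"wx":0,"wy":0,"wz":0,"grip":0},
  {"tx":33,"ty":33,"tz":0,"wx":0,"wy":0,"wz":0,"grip":0},
])

```text
time_s: 41.25
tcp_pos: [0.5553, 0.3155, 0.3709]
ee_rot: [-0.001, 0.999, -0.051, 0.002]
force: [0.3, -0.7, 0.3]
grip_width: -0.0001
```

Request:
apply_moves([
  {"tx":0,"ty":0,"tz":0,"wx":0,"wy":0,"wz":0,"grip":0},
  {"tx":0,"ty":0,"tz":-40,"wx":0,"wy":0,"wz":0,"grip":0},
  {"tx":0,"ty":0,"tz":-36,"wx":0,"wy":0,"wz":0,"grip":0},
  {"tx":0,"ty":0,"tz":0,"wx":0,"wy":0,"wz":0,"grip":0},
  {"tx":0,"ty":0,"tz":0,"wx":0,"wy":0,"wz":0,"grip":0},
])

```text
time_s: 41.75
tcp_pos: [0.5538, 0.3149, 0.2921]
ee_rot: [0.0, 0.999, -0.051, -0.001]
force: [0.3, 0.3, 1.4]
grip_width: -0.0
```

Contact expected near 0.529, home near 0.447.

Request:
apply_moves([
  {"tx":-10,"ty":1,"tz":0,"wx":0,"wy":0,"wz":0,"grip":0},
  {"tx":-10,"ty":1,"tz":0,"wx":0,"wy":0,"wz":0,"grip":0},
  {"tx":-5,"ty":0.5,"tz":0,"wx":0,"wy":0,"wz":0,"grip":0},
])

```text
time_s: 42.05
tcp_pos: [0.5283, 0.318, 0.2945]
ee_rot: [-0.001, 0.999, -0.05, 0.001]
force: [2.4, -0.1, 0.8]
grip_width: -0.0002
```

Request:
apply_moves([
  {"tx":-6,"ty":0.5,"tz":0,"wx":0,"wy":0,"wz":0,"grip":0},
])

```text
time_s: 42.15
tcp_pos: [0.5234, 0.3181, 0.2948]
ee_rot: [-0.001, 0.999, -0.051, 0.003]
force: [4.2, -0.4, 4.0]
grip_width: 0.0001
```

Request:
apply_moves([
  {"tx":-6,"ty":0.5,"tz":0,"wx":0,"wy":0,"wz":0,"grip":0},
])

```text
time_s: 42.25
tcp_pos: [0.5176, 0.3185, 0.2947]
ee_rot: [-0.001, 0.999, -0.051, 0.003]
force: [4.6, -1.7, 4.3]
grip_width: -0.0001
```

Request:
apply_moves([
  {"tx":-6,"ty":0.5,"tz":0,"wx":0,"wy":0,"wz":0,"grip":0},
])

```text
time_s: 42.35
tcp_pos: [0.5113, 0.3191, 0.2941]
ee_rot: [-0.001, 0.999, -0.051, 0.002]
force: [4.4, -0.4, 4.2]
grip_width: 0.0003
```

Request:
apply_moves([
  {"tx":-6,"ty":0.5,"tz":0,"wx":0,"wy":0,"wz":0,"grip":0},
])

```text
time_s: 42.45
tcp_pos: [0.505, 0.3196, 0.293]
ee_rot: [-0.0, 0.999, -0.051, 0.001]
force: [3.4, 0.2, 2.5]
grip_width: -0.0002
```

Request:
apply_moves([
  {"tx":-8,"ty":0.8,"tz":-1,"wx":0,"wy":0,"wz":0,"grip":0},
  {"tx":-8,"ty":0.8,"tz":-1,"wx":0,"wy":0,"wz":0,"grip":0},
  {"tx":-8,"ty":0.8,"tz":-1,"wx":0,"wy":0,"wz":0,"grip":0},
])

```text
time_s: 42.75
tcp_pos: [0.4804, 0.3221, 0.2884]
ee_rot: [0.0, 0.999, -0.051, -0.001]
force: [2.6, -1.0, 2.1]
grip_width: -0.0004
```

Request:
apply_moves([
  {"tx":-8,"ty":0.8,"tz":-2,"wx":0,"wy":0,"wz":0,"grip":0},
  {"tx":-8,"ty":0.8,"tz":-2,"wx":0,"wy":0,"wz":0,"grip":0},
  {"tx":-6,"ty":0.6,"tz":-1,"wx":0,"wy":0,"wz":0,"grip":0},
])

```text
time_s: 43.05
tcp_pos: [0.4583, 0.3244, 0.2833]
ee_rot: [0.0, 0.999, -0.051, -0.001]
force: [2.4, -0.2, 1.3]
grip_width: 0.0
```

Request:
apply_moves([
  {"tx":-5,"ty":0.5,"tz":0,"wx":0,"wy":0,"wz":0,"grip":0},
  {"tx":-4,"ty":0,"tz":0,"wx":0,"wy":0,"wz":0,"grip":0},
])

```text
time_s: 43.25
tcp_pos: [0.4497, 0.3248, 0.2831]
ee_rot: [0.0, 0.999, -0.051, -0.001]
force: [3.2, 0.6, -3.1]
grip_width: -0.0001
```

Request:
apply_moves([
  {"tx":-3,"ty":0,"tz":0,"wx":0,"wy":0,"wz":0,"grip":0},
])

```text
time_s: 43.35
tcp_pos: [0.4472, 0.3247, 0.2834]
ee_rot: [0.0, 0.999, -0.051, 0.0]
force: [11.6, 0.3, -4.9]
grip_width: -0.0001
```

Request:
apply_moves([
  {"tx":-2,"ty":0,"tz":0,"wx":0,"wy":0,"wz":0,"grip":0},
])

```text
time_s: 43.45
tcp_pos: [0.4463, 0.3245, 0.2836]
ee_rot: [-0.0, 0.999, -0.051, 0.002]
force: [15.8, 1.7, -8.3]
grip_width: -0.0002
```

At the stop. Retreat and check.

Request:
apply_moves([
  {"tx":20,"ty":0,"tz":0,"wx":0,"wy":0,"wz":0,"grip":0},
  {"tx":10,"ty":0,"tz":45,"wx":0,"wy":0,"wz":0,"grip":0},
  {"tx":0,"ty":-40,"tz":45,"wx":0,"wy":0,"wz":0,"grip":0},
  {"tx":0,"ty":-50,"tz":0,"wx":0,"wy":0,"wz":0,"grip":0},
  {"tx":0,"ty":-50,"tz":0,"wx":0,"wy":0,"wz":0,"grip":0},
])

```text
time_s: 43.95
tcp_pos: [0.4749, 0.1906, 0.3683]
ee_rot: [-0.001, 0.999, -0.05, 0.001]
force: [0.5, -0.4, -0.4]
grip_width: 0.0
```

Request:
apply_moves([
  {"tx":-20,"ty":-50,"tz":0,"wx":0,"wy":0,"wz":0,"grip":0},
  {"tx":-20,"ty":-50,"tz":0,"wx":0,"wy":0,"wz":0,"grip":0},
  {"tx":0,"ty":-50,"tz":0,"wx":0,"wy":0,"wz":0,"grip":0},
  {"tx":0,"ty":0,"tz":0,"wx":0,"wy":0,"wz":0,"grip":0},
  {"tx":0,"ty":0,"tz":0,"wx":0,"wy":0,"wz":0,"grip":0},
])

```text
time_s: 44.45
tcp_pos: [0.4379, 0.0478, 0.3666]
ee_rot: [-0.0, 0.999, -0.052, -0.0]
force: [-0.2, 1.0, 0.5]
grip_width: 0.0
```

```bash
python3 -c "
from h import *
s=snap('top'); t=snap('scene'); bolts(); print(tags(s,.028,(270,150,440,205)))
cv2.imwrite('pics/end.png',cv2.cvtColor(np.vstack([np.hstack([s['img'][120:320],]),t['img'][90:390]]),cv2.COLOR_RGB2BGR))"
```

```text
top [((np.float64(117.0), np.float64(247.5)), 40), ((np.float64(142.7), np.float64(249.9)), 30), ((np.float64(188.8), np.float64(254.4)), 44)]
scene [((np.float64(330.6), np.float64(138.3)), 9), ((np.float64(319.1), np.float64(146.7)), 15), ((np.float64(297.8), np.float64(159.7)), 13)]
[]
```

View pics/end.png

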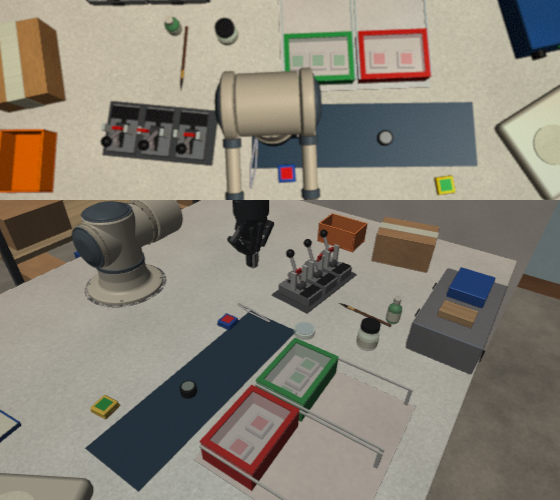

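The final view shows both covers shut. Three green cassettes lie under the green cover and two reds under the red one. All levers are home, the bolts are back at their starting places, and the bystanders look undisturbed.

```bash
python3 -c "
from h import *
r.job_done(); print(get_obs()['time_s'])"
```

```text
the job is handed in; nothing more can be done
the job is handed in; nothing more can be done
```

The job is handed in at about 44.5 s of robot time; no verdict was reported. All five cassettes are in their trays, three green and two red, and both covers are shut.

- **Levers:** I threw them middle, right, left, each to its stop, after seeing the lock bolts draw out. I brought them home in reverse: left, right, middle. The highest wrist-force reading on a lever at the end of a move was about 25 N, against the 40 N limit.
- **Cassettes:** before the covers closed, every cassette measured within 1 mm of where I meant to put it and lay flat, tag up. In the last picture they show through the shut covers. The tag detector found none there because the covers dull the colours, so that last check was by eye.
- **Final state:** all three bolts are back in their starting positions and the levers look home. The arm is clear of everything, and the bystanders and look-alikes look unmoved.
- **What needed redoing:** the first grip on the first red cassette was too high, so I regripped it lower. The first push to bring the left lever home rode on the finger linkage at about 21 N, so I turned the gripper and pushed again cleanly.
- **Tray contact:** one green cassette touched the tray wall at about 4 N while being lowered; I shifted it before release.

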